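# Clamp the collars in the gang fixture with open washers

## Robot

A 6-joint arm with a two-finger parallel gripper is mounted at the origin on a cart in front of the work surface, level with it; the furniture and walls round the work are solid. World frame = base frame: x ahead of the robot, y to its left, z up, the work surface at z = 0. Lengths are in m, angles in degrees, forces in N, time in s.
With the tool pointing down it reaches from about 0.25 to 0.725 m from the base axis. Payload 9.7 kg.
Tool frame: the origin (TCP) lies midway between the tips of the shut fingers; the grasp point (between the pads) lies 19 mm behind it; z points along the fingers, x is the direction in which the jaws open and shut, and the axes are right-handed (so a half turn about z gives the same grasp; the last joint's range is limited). The gripper opens to 85 mm and grips with 20 to 120 N. Pads are 22 mm wide; open, the fingers measure 114 mm over their backs; the gripper's body (76 mm by 85 mm) begins 54 mm behind the grasp point. The pads swing forward as they close: fully open they stand 13 mm farther back than shut.
Start: joints at [-65.718, 4.979, 10.078, 95.1, 0, 90], TCP at [0.226, -0.501, 0.231] pointing down, gripper open.
Joint ranges: [-179.16, 179.16], [-48.56, 103.87], [-65.8, 70.77], [-126.05, 130.52], [-82.76, 87.17], [-180, 180]. Speed limits (degrees/s): [127.2, 127.2, 147.25, 180, 180, 180].

## Interface

Orientations are given as [roll, pitch, yaw] about the fixed x, y, z axes, in that order (R = Rz(yaw) Ry(pitch) Rx(roll)).
In Python, from workcell import sensors, camera, get_calibration, bot, recognise, place_of gives the robot as it stands. The module is installed in compiled form; this text tells all that it offers.
- The arm moves only by the tool send_rows, never from a script. Its argument "plan" is a list of rows, each a list of 3 entries, a list of its own where there are three numbers: the shift along the tool's x, y, z normalised to -1 to 1, where 1 is 0.3 m, then the turn, a rotation vector about the tool's x, y, z normalised to -1 to 1, where 1 is pi rad, then the closure, from -1 (fully open) to 1 (shut). In form: [[[x, y, z], [rx, ry, rz], claw], ...]. A call has 1 to 10 rows; each row is the pose to reach, as a shift and turn from the pose commanded when the call began, along the tool's axes at that moment, turning the shorter way round; what a row does not reach only later rows make up. A row lasts 1/10 s, in which the tool goes at most 50 mm and 8.59 degrees, less where a joint would pass 70% of its speed; a pose out of reach is approached as far as the arm can. A call with a number of a shift or a turn outside -1 to 1 is refused whole. A call with a gripper value outside its range is refused whole. The fingers move at their own pace and stop on an object; "force" is the grip in N (left out, the last holds). Time passes only in rows, so rows that repeat a pose let the fingers close. It gives the time, the measured TCP pose, the force and the opening at its end, in the units of the state.
- sensors.get_obs(): the state, without advancing time (a new reading comes with each control period).
- camera(name): name is "scene" or "top" or "wrist"; returns the picture (384x512x3 uint8, blue, green, red); there is no depth.
- get_calibration(name): a dict with "fx", "fy", "cx", "cy" (pixels), "k1" (the pictures are not rectified: a ray, as slopes to the right and down, at radius r is drawn at 1 + k1 r^2 times it, then the intrinsics apply), "R" (3x3) and "t" (3): a world point X has camera coordinates R X + t. Camera axes: x right, y down, z forward; pixel columns grow to the right and rows downward; lengths in m; the calibration is good to about 2 mm. A picture is of the moment at which its call begins: read the wrist's pose just before it. get_calibration takes no time and is no camera call; for the wrist camera it gives the pose at the moment of the call.
- bot.job_done(): hands the job in, once; it reports no verdict.
Trained networks look in the newest picture that a camera, given by its name, has taken for a name from the list of things; names that differ only in an ending like _2 or _b are one class to them, and where a whole thing is asked for, a point or a joint stands for the part that bears it (a point fixed in the world has none). Each returns a list of dicts, best first, with "p" (0 to 1); they miss things now and then, are a little off and sometimes report something else, mostly with a low value. They report only what shows in the picture. A call takes as long as a camera call. They do not tell look-alikes from the thing itself.
- recognise(label, camera): "point" ([column, row] in pixels, amid what is visible of it).
- place_of(label, camera): "point" ([column, row] in pixels: a listed point, or the origin of a listed thing).
The state is a dict: "time": time; "q": joint angles; "qd": joint speeds; "joint_efforts": joint torques, N m; "ee_pos": TCP position; "tcp_rot": TCP orientation; "wrist_force": force on the tool from outside, world axes, zero at the start; "torque": the same for the moment, N m; "opening": finger opening in m.
Only numpy, scipy, OpenCV 4.12 (cv2) and the standard library are available. Lean on these libraries where they do the work, as an engineer would, in place of code of your own. Each camera call takes 0.05 s, during which the arm holds its last target. There are 200 camera calls.

## Task

Clamp every collar that is waiting on the bench in the three-place drilling fixture, each in a place of its own: set the collar over the thumb nut and down flat on its seat, turn the nut back up if it stands too low, slip an open C-shaped washer sideways under it, by its tab, until the stud is at the bottom of the slot and the washer lies flat on the collar, then turn that nut clockwise as far as it goes. Let go of everything and leave the screwdriver and the file where they lie.

Things in the scene. Friction and masses are not known exactly. Their poses are not given: they have to be found in the camera images.
- fixture: drilling fixture: a dark steel base plate 110 x 330 x 18 mm fixed to the bench, with three places in a row. Origin: centre of its underside. x across the plate (away from the robot at yaw 0), y along the row, z up. Two bolt heads stand 10 mm proud of it near its far corners. Beyond its left end stands a green vice, 70 mm high
- seat_1 (a point): the left (at +110 mm along the plate's y) place: the point on the stud axis at the height of the seat face (18 mm above the bench); axes as the fixture's. Around it stands a chamfered locating spigot 40.6 mm in diameter and 6.5 mm high for a collar's bore; the fixed stud in the middle is 14 mm thick and stands bare from the spigot up to the nut
- seat_2 (a point): the middle place: the point on the stud axis at the height of the seat face (18 mm above the bench); axes as the fixture's. Around it stands a chamfered locating spigot 40.6 mm in diameter and 6.5 mm high for a collar's bore; the fixed stud in the middle is 14 mm thick and stands bare from the spigot up to the nut
- seat_3 (a point): the right (at -110 mm) place: the point on the stud axis at the height of the seat face (18 mm above the bench); axes as the fixture's. Around it stands a chamfered locating spigot 40.6 mm in diameter and 6.5 mm high for a collar's bore; the fixed stud in the middle is 14 mm thick and stands bare from the spigot up to the nut
- nut_1 (a joint): angle of the left thumb nut: 0 raised, 1.48 rad at its stop; turns down clockwise seen from above; starts at 0.2 to 1.1, stays where left (drag 0.08 N m). Captive on the stud, it sinks 3.3 mm per rad. Its underside is 42.5 mm above the seat face at 0 (12.5 mm above a seated collar); it meets an 8 mm washer lying there at 1.36 rad and bites from there to the stop
- nut_1_wing (a point): middle of the wing of the left thumb nut, on the stud axis; turns and sinks with the nut. x along the wing, y through it, z up. The wing is an upright bar 34 mm long, 12 mm thick, reaching 9.5 mm above and below this point; below it is a round hub, 30 mm in diameter, 9 mm high. At 0 the wing points 0.74 rad anticlockwise of the fixture's x axis, at the stop 0.74 rad clockwise
- nut_2 (a joint): angle of the middle thumb nut: 0 raised, 1.48 rad at its stop; turns down clockwise seen from above; starts at 0.2 to 1.1, stays where left (drag 0.08 N m). Captive on the stud, it sinks 3.3 mm per rad. Its underside is 42.5 mm above the seat face at 0 (12.5 mm above a seated collar); it meets an 8 mm washer lying there at 1.36 rad and bites from there to the stop
- nut_2_wing (a point): middle of the wing of the middle thumb nut, on the stud axis; turns and sinks with the nut. x along the wing, y through it, z up. The wing is an upright bar 34 mm long, 12 mm thick, reaching 9.5 mm above and below this point; below it is a round hub, 30 mm in diameter, 9 mm high. At 0 the wing points 0.74 rad anticlockwise of the fixture's x axis, at the stop 0.74 rad clockwise
- nut_3 (a joint): angle of the right thumb nut: 0 raised, 1.48 rad at its stop; turns down clockwise seen from above; starts at 0.2 to 1.1, stays where left (drag 0.08 N m). Captive on the stud, it sinks 3.3 mm per rad. Its underside is 42.5 mm above the seat face at 0 (12.5 mm above a seated collar); it meets an 8 mm washer lying there at 1.36 rad and bites from there to the stop
- nut_3_wing (a point): middle of the wing of the right thumb nut, on the stud axis; turns and sinks with the nut. x along the wing, y through it, z up. The wing is an upright bar 34 mm long, 12 mm thick, reaching 9.5 mm above and below this point; below it is a round hub, 30 mm in diameter, 9 mm high. At 0 the wing points 0.74 rad anticlockwise of the fixture's x axis, at the stop 0.74 rad clockwise
- collar_1: a plain bright metal collar (short tube) standing on end, 68 mm outside, 44 mm bore, 30 mm high, about 0.36 kg, with a narrow groove near its lower end; either way up will do, and its bore passes over the nut. Origin: centre of its underside, z up. Two or three of the collars are present; None if absent
- collar_2: a plain bright metal collar (short tube) standing on end, 68 mm outside, 44 mm bore, 30 mm high, about 0.36 kg, with a narrow groove near its lower end; either way up will do, and its bore passes over the nut. Origin: centre of its underside, z up. Two or three of the collars are present; None if absent
- collar_3: a plain bright metal collar (short tube) standing on end, 68 mm outside, 44 mm bore, 30 mm high, about 0.36 kg, with a narrow groove near its lower end; either way up will do, and its bore passes over the nut. Origin: centre of its underside, z up. Two or three of the collars are present; None if absent
- washer_1: dark open (C-shaped) steel washer lying flat, 66 mm across, 8 mm thick, 0.19 kg. Slot 20 mm wide, flared to 26 at its mouth towards +x; its round bottom is centred on the origin. Origin: underside, centre of the disc, z up. A 20 mm wide neck out to x = -58 mm carries an upright grip tab 10 mm thick (along y), x = -58 to -40 mm, z = 8 to 42 mm. Three in all; not all may be needed
- washer_2: dark open (C-shaped) steel washer lying flat, 66 mm across, 8 mm thick, 0.19 kg. Slot 20 mm wide, flared to 26 at its mouth towards +x; its round bottom is centred on the origin. Origin: underside, centre of the disc, z up. A 20 mm wide neck out to x = -58 mm carries an upright grip tab 10 mm thick (along y), x = -58 to -40 mm, z = 8 to 42 mm. Three in all; not all may be needed
- washer_3: dark open (C-shaped) steel washer lying flat, 66 mm across, 8 mm thick, 0.19 kg. Slot 20 mm wide, flared to 26 at its mouth towards +x; its round bottom is centred on the origin. Origin: underside, centre of the disc, z up. A 20 mm wide neck out to x = -58 mm carries an upright grip tab 10 mm thick (along y), x = -58 to -40 mm, z = 8 to 42 mm. Three in all; not all may be needed
- screwdriver_amber: amber-handled screwdriver, 188 mm, lying behind the fixture; not to be disturbed
- file_big: flat steel file, 291 mm long, 7 mm thick, lying at the left; not to be disturbed
Mind the look-alikes: they are no part of the job. Leave any red look-alike of the washer_1 alone.

How it is judged:
By the outcome, as a careful person would: the job done as asked, in the order asked, and still so for the second after the job is handed in, with the robot touching nothing.
Of collar_1, collar_2, collar_3 only 2 to 3 are there at a start; the rules pass over those that are not, and their reading is None.
At some moment in a run one of collar_1, collar_2, collar_3, washer_1, washer_2, washer_3 may be knocked a few centimetres aside while the robot is not near it.
It also fails if it takes over 210 s, if anything falls off the work surface, if the arm or the gripper's body presses on something with over 40 N, if the wrist force passes 120 N, or if a joint passes its speed limit or range.

## Working session

There is one attempt and no reset: what is moved stays moved. The work goes in short steps, Python scripts to look and compute and a tool call to move; the robot and the scene stay as the last step left them, time stands still between calls to the robot, and variables do not carry over. Pictures are saved under pics/ and viewed, on a budget of 14 in all, crops included, one or two more only if the job needs it, and the job is handed in when it is done.

Besides the shell and the picture viewer there is one more tool, called after "Emit:" by a JSON object that holds its "name" and its "arguments". send_rows: Moves the arm, as the interface text tells. Scaled input: -1 to 1 covers 0.3 m each way for a shift and pi rad each way for a turn. Its arguments: {"type":"object","properties":{"plan":{"type":"array"},"force":{"type":"number"}},"required":["plan"]}

```bash
ls; mkdir -p pics
cat > h.py <<'E'
import numpy as np, cv2
from scipy.spatial.transform import Rotation as Ro
from workcell import sensors, camera, get_calibration, bot, recognise, place_of
def unproj(c,uv,z):
    K=get_calibration(c) if isinstance(c,str) else c
    d=np.array([(uv[0]-K['cx'])/K['fx'],(uv[1]-K['cy'])/K['fy']]);s=d.copy()
    for _ in range(20): s=d/(1+K['k1']*(s@s))
    R=np.array(K['R']);t=np.array(K['t']);o=-R.T@t;r=R.T@np.array([s[0],s[1],1])
    return o+r*(z-o[2])/r[2]
def proj(c,X):
    K=get_calibration(c) if isinstance(c,str) else c
    p=np.array(K['R'])@np.array(X)+np.array(K['t']);s=p[:2]/p[2];s=s*(1+K['k1']*(s@s))
    return np.array([s[0]*K['fx']+K['cx'],s[1]*K['fy']+K['cy']])
E
python3 - <<'E'
from h import *
o=sensors.get_obs();print(o['time'],o['ee_pos'],o['tcp_rot'],o['opening'])
ims=[]
for c in('scene','top'):
    im=camera(c);cv2.imwrite(f'pics/{c}0.png',im);ims.append(im)
    K=get_calibration(c);print(c,-np.array(K['R']).T@K['t'],K['fx'])
    for l,z in(('collar_1',0),('washer_1',0),('seat_1',.018),('nut_1_wing',.07),('fixture',0)):
        for d in place_of(l,c): print(l,np.round(d['p'],2),np.round(d['point']),np.round(unproj(c,d['point'],z),3))
E
```

```text
pics
0.0 [ 0.22606805 -0.50113266  0.23058288] [ 1.79999459e+02  7.68050557e-02 -6.57191805e+01] 0.08528679684264132
scene [0.05076249 0.88751372 0.7198205 ] 423.2621043274753
collar_1 0.84 [292. 247.] [0.422 0.064 0.   ]
collar_1 0.82 [226. 302.] [0.453 0.329 0.   ]
washer_1 0.83 [266. 275.] [0.423 0.198 0.   ]
washer_1 0.75 [223. 245.] [0.582 0.16  0.   ]
washer_1 0.7 [247. 185.] [ 0.698 -0.143  0.   ]
washer_1 0.6 [178. 270.] [0.615 0.305 0.   ]
seat_1 0.94 [307. 188.] [ 0.509 -0.209  0.018]
seat_1 0.62 [316. 175.] [ 0.521 -0.308  0.018]
seat_1 0.59 [294. 201.] [ 0.509 -0.116  0.018]
seat_1 0.17 [292. 248.] [0.409 0.089 0.018]
nut_1_wing 0.69 [298. 185.] [ 0.505 -0.131  0.07 ]
nut_1_wing 0.24 [175. 268.] [0.571 0.362 0.07 ]
fixture 0.78 [305. 190.] [ 0.521 -0.226  0.   ]
fixture 0.17 [230. 301.] [0.447 0.322 0.   ]
top [0.49068903 0.02400707 1.32031891] 375.9906549805657
collar_1 0.74 [182. 226.] [0.472 0.322 0.   ]
collar_1 0.61 [255. 242.] [0.421 0.065 0.   ]
collar_1 0.33 [338. 215.] [ 0.52  -0.224  0.   ]
washer_1 0.72 [318. 164.] [ 0.697 -0.153  0.   ]
washer_1 0.67 [228. 192.] [0.593 0.163 0.   ]
washer_1 0.64 [186. 186.] [0.613 0.313 0.   ]
seat_1 0.77 [307. 219.] [ 0.504 -0.114  0.018]
seat_1 0.69 [342. 217.] [ 0.512 -0.236  0.018]
seat_1 0.59 [368. 213.] [ 0.526 -0.326  0.018]
seat_1 0.57 [341. 215.] [ 0.519 -0.232  0.018]
fixture 0.71 [336. 213.] [ 0.525 -0.218  0.   ]
```

```bash
python3 -c "
import cv2
a=cv2.imread('pics/top0.png');cv2.imwrite('pics/t.png',cv2.resize(a,(800,600),interpolation=cv2.INTER_CUBIC))"
```

```text
(no output)
```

View pics/t.png

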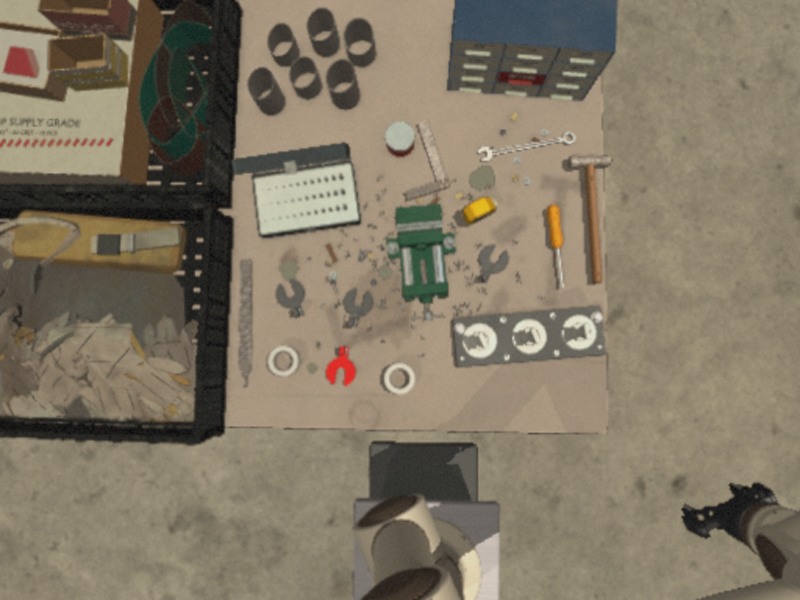

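View pics/scene0.png

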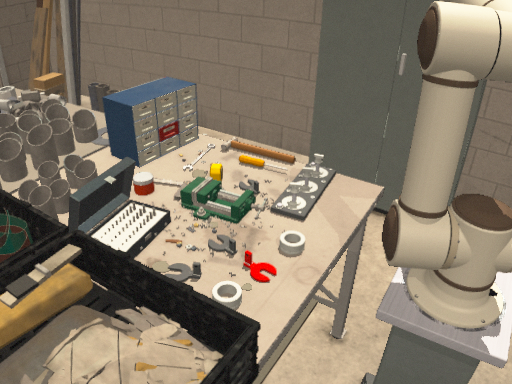

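Two plain collars are on the bench, at (0.47, 0.32) and (0.42, 0.065). There are three dark washers, at (0.61, 0.31), (0.59, 0.16) and (0.70, -0.15). The red look-alike sits at (340, 368) in the enlarged top view. Next I'll bring the wrist camera over the fixture.

```bash
cat >> h.py <<'E'
def plan(*tg):
    """targets (x,y,z,yaw) -> rows from the present pose, all relative to the first"""
    o=sensors.get_obs();p=np.array(o['ee_pos']);R=Ro.from_euler('xyz',o['tcp_rot'],degrees=True)
    for t in tg:
        s=R.inv().apply(np.array(t[:3])-p)/.3
        w=(R.inv()*Ro.from_euler('xyz',[180,0,t[3]],degrees=True)).as_rotvec()/np.pi
        print(t,'->',np.round(s,4).tolist(),np.round(w,4).tolist())
def st():
    o=sensors.get_obs();print(round(o['time'],2),'pos',np.round(o['ee_pos'],4),'rot',np.round(o['tcp_rot'],2),'q',np.round(o['q'],1),'F',np.round(o['wrist_force'],1),'T',np.round(o['torque'],2),'op',round(o['opening'],4))
def box(name,dz=0): pass
E
python3 - <<'E'
from h import *
K=get_calibration('wrist');o=sensors.get_obs()
R=Ro.from_euler('xyz',o['tcp_rot'],degrees=True)
print('cam in tool',R.inv().apply(-np.array(K['R']).T@K['t']-o['ee_pos']),'axis in tool',R.inv().apply(np.array(K['R'])[2]),'ximg',R.inv().apply(np.array(K['R'])[0]),K['fx'],K['k1'])
plan((.46,-.21,.33,-90),(.46,-.21,.33,-65.7))
st()
E
```

```text
cam in tool [ 0.00085517 -0.07157929 -0.1419817 ] axis in tool [-3.53558637e-04  2.81931640e-01  9.59434430e-01] ximg [9.99999925e-01 2.49275935e-04 2.95257110e-04] 323.6061621985415 0.03011055616834734
(0.46, -0.21, 0.33, -90) -> [-0.5648, -1.1098, -0.329] [-0.0, -0.0, 0.1349]
(0.46, -0.21, 0.33, -65.7) -> [-0.5648, -1.1098, -0.329] [-0.0, -0.0, -0.0001]
0.6 pos [ 0.2262 -0.5013  0.2313] rot [-180.     -0.    -65.72] q [-65.7   5.   10.1  95.1   0.   90. ] F [ 0.2  0.5 -0.2] T [-0.    0.04  0.04] op 0.0852
```

```bash
python3 -c "
from h import *
plan((.38,-.35,.31,-30),(.50,-.12,.31,6))"
```

```text
(0.38, -0.35, 0.31, -30) -> [-0.249, -0.6748, -0.2623] [0.0, -0.0, -0.1984]
(0.5, -0.12, 0.31, 6) -> [-0.7834, -1.3547, -0.2624] [0.0, -0.0, -0.3984]
```

Emit:
{"name": "send_rows", "arguments": {"plan": [[[-0.249,-0.675,-0.262],[0,0,-0.198],-1],[[-0.249,-0.675,-0.262],[0,0,-0.198],-1],[[-0.249,-0.675,-0.262],[0,0,-0.198],-1],[[-0.249,-0.675,-0.262],[0,0,-0.198],-1],[[-0.249,-0.675,-0.262],[0,0,-0.198],-1]]}}

```text
time: 1.1
ee_pos: [0.3818, -0.3478, 0.3114]
tcp_rot: [-180.0, -0.1, -29.7]
wrist_force: [0.3, -1.3, -0.6]
opening: 0.086
```

Emit:
{"name": "send_rows", "arguments": {"plan": [[[-0.037,-0.864,0],[0,0,-0.2],-1],[[-0.037,-0.864,0],[0,0,-0.2],-1],[[-0.037,-0.864,0],[0,0,-0.2],-1],[[-0.037,-0.864,0],[0,0,-0.2],-1],[[-0.037,-0.864,0],[0,0,-0.2],-1],[[-0.037,-0.864,0],[0,0,-0.2],-1],[[-0.037,-0.864,0],[0,0,-0.2],-1],[[-0.037,-0.864,0],[0,0,-0.2],-1]]}}

```text
time: 1.9
ee_pos: [0.5001, -0.1207, 0.31]
tcp_rot: [180.0, 0.0, 5.9]
wrist_force: [-1.0, -0.3, -0.8]
opening: 0.0854
```

Run:
```python
from h import *
st()
im=camera('wrist');K=get_calibration('wrist');cv2.imwrite('pics/w1.png',im)
for l,z in(('seat_1',.018),('nut_1_wing',.0755),('fixture',0)):
    for d in place_of(l,'wrist'): print(l,np.round(d['p'],2),np.round(d['point'],1),np.round(unproj(K,d['point'],z),4))
```

```text
1.9 pos [ 0.5001 -0.1207  0.31  ] rot [1.7998e+02 1.0000e-02 5.9100e+00] q [-13.6   2.7  16.6 103.9  -0.   70.5] F [-1.  -0.3 -0.8] T [-0.06 -0.   -0.04] op 0.0854
seat_1 0.97 [256. 144.] [ 0.5018 -0.1151  0.018 ]
seat_1 0.88 [262.3 282.2] [ 0.5331 -0.324   0.018 ]
seat_1 0.61 [257.7 219.8] [ 0.5155 -0.2234  0.018 ]
nut_1_wing 0.81 [262.  150.4] [ 0.5084 -0.1133  0.0755]
nut_1_wing 0.16 [262.2 212. ] [ 0.5169 -0.1897  0.0755]
fixture 0.69 [261.2 285.5] [ 0.5336 -0.3414  0.    ]
fixture 0.67 [260.6 214.4] [ 0.5198 -0.2216  0.    ]
```

View pics/w1.png

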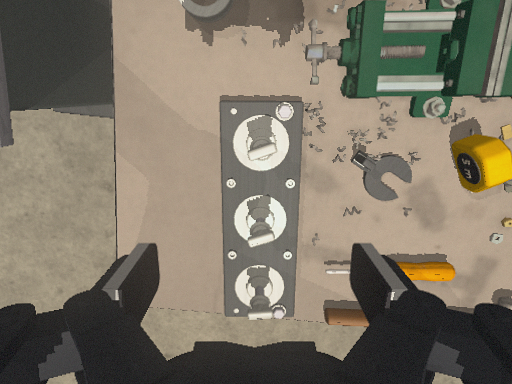

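The view shows the fixture with seats 1, 2 and 3 at (261, 143), (260, 220) and (258, 287). Bolt heads are at the far corners (284, 111) and (278, 311). The third dark washer is at (385, 175). I'll fit the white seat discs more precisely.

Run:
```python
from h import *
im=cv2.imread('pics/w1.png');K=get_calibration('wrist')
g=cv2.cvtColor(im,cv2.COLOR_BGR2HSV)
m=((g[...,2]>185)&(g[...,1]<45)).astype(np.uint8)
pts=[]
for (u,v) in((261,143),(260,220),(258,287)):
    w=np.zeros_like(m);w[v-34:v+31,u-32:u+32]=m[v-34:v+31,u-32:u+32]
    n,lab,s,c=cv2.connectedComponentsWithStats(w)
    k=1+np.argmax(s[1:,4]);h=cv2.convexHull(np.argwhere(lab==k)[:,::-1].astype(np.int32))[:,0]
    P=np.array([unproj(K,q,.018)[:2] for q in h])
    A=np.c_[P,np.ones(len(P))];b=(P**2).sum(1)
    for _ in range(8):
        x=np.linalg.lstsq(A,b,rcond=None)[0];cc=x[:2]/2;r=np.sqrt(x[2]+cc@cc)
        e=np.hypot(*(P-cc).T)-r;kp=abs(e)<max(.0012,np.median(abs(e))*2);A,b,P=A[kp],b[kp],P[kp]
    print(cc.round(4),r.round(4),len(P));pts.append(cc)
d=pts[0]-pts[2];print(np.hypot(*d),np.hypot(*(pts[0]-pts[1])),'yaw',np.degrees(np.arctan2(-d[0],d[1])))
cv2.imwrite('pics/c1.png',cv2.resize(im[90:330,180:340],(533,800)[0:2],interpolation=cv2.INTER_CUBIC)[:600] if 0 else cv2.resize(im[90:330,180:340],(400,600),interpolation=cv2.INTER_CUBIC))
```

```text
[ 0.5078 -0.1135] 0.0371 34
[ 0.516  -0.2238] 0.0393 10
[ 0.5298 -0.3323] 0.0363 10
0.21996788482325882 0.11065701813186524 yaw 5.724711883165779
```

View pics/c1.png

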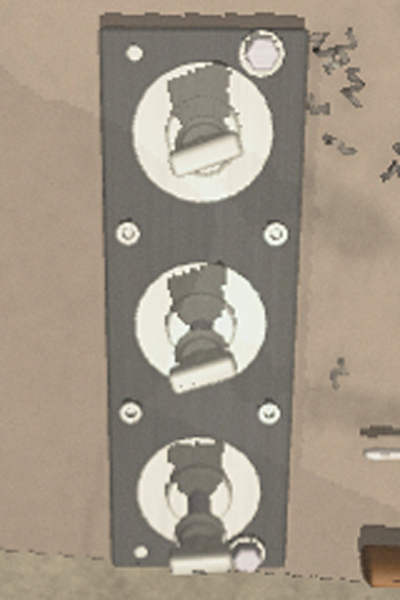

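Seats fitted: seat 1 at (0.5078, -0.1135), seat 2 at about (0.5188, -0.2229), seat 3 at (0.5298, -0.3323), yaw 5.7°. The 220 mm spacing matches the given size. The wings point about 16° anticlockwise, so the nuts are near 0.45 rad. Next I'll look at the collars and washers.

Emit:
{"name": "send_rows", "arguments": {"plan": [[[0,-0.654,-0.033],[0,0,0],-1],[[0,-0.654,-0.033],[0,0,0],-1],[[0,-0.654,-0.033],[0,0,0],-1],[[0,-0.654,-0.033],[0,0,0],-1],[[0,-0.654,-0.033],[0,0,0],-1]]}}

```text
time: 2.6
ee_pos: [0.4794, 0.0785, 0.3202]
tcp_rot: [-179.9, -0.0, 6.1]
wrist_force: [-0.4, 0.4, 0.4]
opening: 0.0859
```

Emit:
{"name": "send_rows", "arguments": {"plan": [[[0,-0.654,-0.033],[0,0,0],-1],[[0,-0.654,-0.033],[0,0,0],-1],[[0,-0.654,-0.033],[0,0,0],-1],[[0,-0.654,-0.033],[0,0,0],-1],[[0,-0.654,-0.033],[0,0,0],-1],[[0,-0.654,-0.033],[0,0,0],-1]]}}

```text
time: 3.2
ee_pos: [0.4602, 0.2699, 0.3294]
tcp_rot: [180.0, 0.0, 6.0]
wrist_force: [-1.1, -1.0, 1.2]
opening: 0.0855
```

Run:
```python
from h import *
st()
im=camera('wrist');K=get_calibration('wrist');cv2.imwrite('pics/w2.png',im)
for l,z in(('collar_1',0),('washer_1',0)):
    for d in place_of(l,'wrist'): print(l,np.round(d['p'],2),np.round(d['point'],1),np.round(unproj(K,d['point'],z),4))
```

```text
3.2 pos [0.4602 0.2699 0.3294] rot [1.7996e+02 3.0000e-02 5.9600e+00] q [ 30.4   6.3  22.7 106.4  -0.  114.4] F [-1.1 -1.   1.2] T [-0.04 -0.01 -0.03] op 0.0855
collar_1 0.87 [254.1 109.9] [0.4552 0.3172 0.    ]
collar_1 0.73 [216.8 267.5] [0.4201 0.062  0.    ]
washer_1 0.86 [358.3 127.7] [0.6063 0.3076 0.    ]
washer_1 0.69 [233.2 193.9] [0.4362 0.1901 0.    ]
washer_1 0.56 [333.7 220.2] [0.5958 0.1633 0.    ]
```

View pics/w2.png

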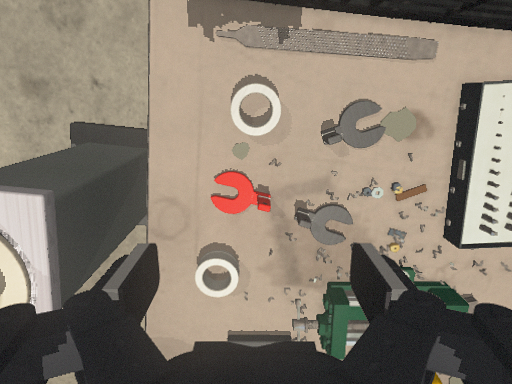

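Here the collars are A at (255, 109) and B at (217, 277). Washer A is at (358, 125) with its tab at (330, 132). Washer B is at (330, 223) with its tab at (304, 214). The red look-alike is at (234, 193). The next script gives precise fits.

```bash
cat >> h.py <<'E'
def circ(P,tol=.001):
    P=np.array(P)
    for _ in range(10):
        A=np.c_[P,np.ones(len(P))];x=np.linalg.lstsq(A,(P**2).sum(1),rcond=None)[0];c=x[:2]/2;r=np.sqrt(x[2]+c@c)
        e=abs(np.hypot(*(P-c).T)-r);P=P[e<max(tol,2*np.median(e))]
    return c.round(4),r.round(4),len(P)
def blob(m,u,v,w):
    q=np.zeros_like(m);a=slice(max(v-w,0),v+w);b=slice(max(u-w,0),u+w);q[a,b]=m[a,b]
    n,lab,s,c=cv2.connectedComponentsWithStats(q);k=1+np.argmax(s[1:,4]);return (lab==k).astype(np.uint8)
def collar(im,K,u,v,w=32,z=.03):
    g=cv2.cvtColor(im,cv2.COLOR_BGR2HSV);b=blob(((g[...,2]>185)&(g[...,1]<45)).astype(np.uint8),u,v,w)
    cs,_=cv2.findContours(b,cv2.RETR_CCOMP,cv2.CHAIN_APPROX_NONE)
    for c in sorted(cs,key=len)[-2:]: print('collar',circ([unproj(K,p,z)[:2] for p in c[:,0]]))
def washer(im,K,u,v,w=38,base=0.):
    """fit x,y,yaw of the C-shape by matching its filled silhouette (upper face, tab) to the dark blob"""
    from scipy.optimize import minimize
    b=blob((im.max(2)<100).astype(np.uint8),u,v,w);cv2.imwrite('pics/m.png',b*255)
    a=np.linspace(0,2*np.pi,49)
    def mask(q):
        c,s=np.cos(q[2]),np.sin(q[2]);S=8
        def poly(L,z): return np.array([proj(K,(q[0]+c*x-s*y,q[1]+s*x+c*y,z+base))*S for x,y in L]).astype(np.int32)
        M=np.zeros((im.shape[0],im.shape[1]),np.uint8)
        th=np.arcsin(13/33);o=np.linspace(th,2*np.pi-th,40);i=np.linspace(1.5*np.pi,.5*np.pi,15)
        C=[(.033*np.cos(t),.033*np.sin(t)) for t in o]+[(.022,-.010),]+[(.010*np.cos(t),.010*np.sin(t)) for t in i]+[(.022,.010)]
        for z in(0,.004,.008): cv2.fillPoly(M,[poly(C,z)],1,shift=3)
        for z in(0,.008): cv2.fillPoly(M,[poly([(-.03,-.01),(-.03,.01),(-.058,.01),(-.058,-.01)],z)],1,shift=3)
        T=[(-.04,-.005),(-.04,.005),(-.058,.005),(-.058,-.005)]
        h=cv2.convexHull(np.vstack([poly(T,.008),poly(T,.042)]));cv2.fillPoly(M,[h],1,shift=3)
        return M
    p0=unproj(K,(u,v),.01+base);best=None
    f=lambda q:float((mask(q)!=b).sum())
    for y0 in np.radians(np.arange(-180,180,30)):
        r=minimize(f,[p0[0],p0[1],y0],method='Nelder-Mead',options=dict(initial_simplex=[[p0[0],p0[1],y0],[p0[0]+.01,p0[1],y0],[p0[0],p0[1]+.01,y0],[p0[0],p0[1],y0+.4]]))
        if best is None or r.fun<best.fun: best=r
    print('washer',best.x[:2].round(4),'yaw',np.degrees(best.x[2]).round(1),'err',best.fun,'of',b.sum());return best.x
E
python3 - <<'E'
from h import *
im=cv2.imread('pics/w2.png');K=get_calibration('wrist')
collar(im,K,255,109);collar(im,K,217,277)
washer(im,K,352,125);washer(im,K,326,221,34)
E
```

```text
collar (array([0.4572, 0.3184]), np.float64(0.0231), 100)
collar (array([0.4569, 0.3183]), np.float64(0.033), 144)
collar (array([0.4226, 0.0611]), np.float64(0.0231), 79)
collar (array([0.4227, 0.0612]), np.float64(0.033), 115)
washer [0.5852 0.3035] yaw -12.7 err 1548.0 of 218
washer [0.5676 0.1647] yaw -58.3 err 1203.0 of 246
```

```bash
python3 -c "
from h import *
y=5.96
plan((.4227,.0611,.10,y),(.4227,.0611,.003,y),(.4227,.0611,.14,y))"
```

```text
(0.4227, 0.0611, 0.1, 5.96) -> [-0.195, 0.6752, 0.7664] [0.0, -0.0001, -0.0009]
(0.4227, 0.0611, 0.003, 5.96) -> [-0.1951, 0.6752, 1.0897] [0.0, -0.0001, -0.0009]
(0.4227, 0.0611, 0.14, 5.96) -> [-0.195, 0.6752, 0.6331] [0.0, -0.0001, -0.0009]
```

Emit:
{"name": "send_rows", "arguments": {"plan": [[[-0.195,0.675,0.766],[0,0,0],-1],[[-0.195,0.675,0.766],[0,0,0],-1],[[-0.195,0.675,0.766],[0,0,0],-1],[[-0.195,0.675,0.766],[0,0,0],-1],[[-0.195,0.675,0.766],[0,0,0],-1],[[-0.195,0.675,0.766],[0,0,0],-1],[[-0.195,0.675,0.766],[0,0,0],-1],[[-0.195,0.675,0.766],[0,0,0],-1],[[-0.195,0.675,0.766],[0,0,0],-1]]}}

```text
time: 4.25
ee_pos: [0.4234, 0.0626, 0.1014]
tcp_rot: [-180.0, -0.1, 5.8]
wrist_force: [0.3, 0.6, 0.5]
opening: 0.0853
```

Emit:
{"name": "send_rows", "arguments": {"plan": [[[0,0,0.1],[0,0,0],-1],[[0,0,0.2],[0,0,0],-1],[[0,0,0.28],[0,0,0],-1],[[0,0,0.323],[0,0,0],-1],[[0,0,0.323],[0,0,0],-1],[[0,0,0.323],[0,0,0],0],[[0,0,0.323],[0,0,0],0],[[0,0,0.323],[0,0,0],0],[[0,0,0.323],[0,0,0],0],[[0,0,0.323],[0,0,0],0]], "force": 50}}

```text
time: 5.25
ee_pos: [0.4237, 0.0631, 0.0052]
tcp_rot: [-180.0, -0.2, 5.9]
wrist_force: [-2.2, 0.8, 5.6]
opening: 0.0655
```

```bash
python3 -c "
from h import *
st()
plan((.47,-.08,.15,5.96),(.5188,-.2229,.15,5.96),(.5188,-.2229,.15,5.72))"
```

```text
5.25 pos [0.4237 0.0631 0.0052] rot [-1.7996e+02 -1.5000e-01  5.9300e+00] q [  8.5 -10.1 -29.6  70.4   0.   92.5] F [-2.2  0.8  5.6] T [0.14 0.65 0.02] op 0.0655
(0.47, -0.08, 0.15, 5.96) -> [0.1056, 0.4903, -0.4828] [-0.0002, -0.0008, -0.0002]
(0.5188, -0.2229, 0.15, 5.96) -> [0.2181, 0.9809, -0.4828] [-0.0002, -0.0008, -0.0002]
(0.5188, -0.2229, 0.15, 5.72) -> [0.2181, 0.9809, -0.4828] [-0.0002, -0.0008, 0.0012]
```

Emit:
{"name": "send_rows", "arguments": {"plan": [[[0,0,-0.16],[0,0,0],0],[[0,0,-0.32],[0,0,0],0],[[0,0,-0.483],[0,0,0],0],[[0.05,0.15,-0.483],[0,0,0],0],[[0.1,0.3,-0.483],[0,0,0],0],[[0.13,0.45,-0.483],[0,0,0],0],[[0.16,0.6,-0.483],[0,0,0],0],[[0.19,0.75,-0.483],[0,0,0],0],[[0.21,0.9,-0.483],[0,0,0],0],[[0.219,0.975,-0.483],[0,0,0],0]]}}

```text
time: 6.25
ee_pos: [0.5186, -0.2248, 0.1484]
tcp_rot: [179.9, -0.0, 5.8]
wrist_force: [-0.6, 0.3, -5.0]
opening: 0.0654
```

Emit:
{"name": "send_rows", "arguments": {"plan": [[[0,0,0],[0,0,0],0],[[0,0,0],[0,0,0],0],[[0,0,0],[0,0,0],0]]}}

```text
time: 6.55
ee_pos: [0.5181, -0.2207, 0.1484]
tcp_rot: [-180.0, -0.0, 6.0]
wrist_force: [0.1, -0.3, -4.9]
opening: 0.0651
```

```bash
python3 -c "
from h import *
st()
im=camera('wrist');cv2.imwrite('pics/w3.png',im)
plan((.5192,-.2210,.15,5.9),(.5192,-.2210,.023,5.9))"
```

```text
6.55 pos [ 0.5181 -0.2207  0.1484] rot [-1.7999e+02 -2.0000e-02  5.9600e+00] q [-23.1   5.9   1.9  86.    0.   61. ] F [ 0.1 -0.3 -4.9] T [0.03 0.03 0.02] op 0.0651
(0.5192, -0.221, 0.15, 5.9) -> [0.0034, 0.0019, -0.0054] [0.0, -0.0001, 0.0005]
(0.5192, -0.221, 0.023, 5.9) -> [0.0033, 0.0019, 0.4179] [0.0, -0.0001, 0.0005]
```

View pics/w3.png

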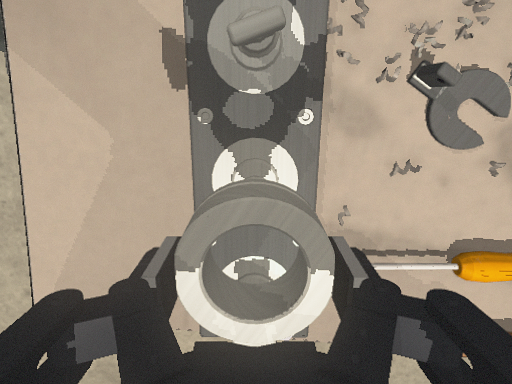

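```bash
python3 -c "
from h import *
K=get_calibration('wrist');z=.1732
for q in [(176,270),(333,270),(202,270),(307,270),(254.5,196),(254.5,345),(254.5,224),(254.5,318)]: print(q,unproj(K,q,z).round(4))
a=lambda x:unproj(K,x,z)
print((a((202,270))+a((307,270)))/2,(a((254.5,224))+a((254.5,318)))/2,(a((254.5,196))+a((254.5,345)))/2)"
```

```text
(176, 270) [ 0.4865 -0.2218  0.1732]
(333, 270) [ 0.5498 -0.2152  0.1732]
(202, 270) [ 0.4969 -0.2207  0.1732]
(307, 270) [ 0.5394 -0.2163  0.1732]
(254.5, 196) [ 0.5149 -0.1872  0.1732]
(254.5, 345) [ 0.522  -0.255   0.1732]
(254.5, 224) [ 0.5161 -0.1986  0.1732]
(254.5, 318) [ 0.5205 -0.2413  0.1732]
[ 0.51815612 -0.21852721  0.1732    ] [ 0.51830063 -0.21991793  0.1732    ] [ 0.51842061 -0.2210649   0.1732    ]
```

Emit:
{"name": "send_rows", "arguments": {"plan": [[[0.002,0.004,0.1],[0,0,0],0],[[0.002,0.004,0.2],[0,0,0],0],[[0.002,0.004,0.28],[0,0,0],0],[[0.002,0.004,0.34],[0,0,0],0],[[0.002,0.004,0.375],[0,0,0],0],[[0.002,0.004,0.375],[0,0,0],0]]}}

```text
time: 7.2
ee_pos: [0.5181, -0.2216, 0.0344]
tcp_rot: [-179.9, 0.1, 6.0]
wrist_force: [0.2, -0.0, -3.6]
opening: 0.0651
```

Emit:
{"name": "send_rows", "arguments": {"plan": [[[0,0,0.015],[0,0,0],0],[[0,0,0.025],[0,0,0],0],[[0,0,0.03],[0,0,0],0],[[0,0,0.03],[0,0,0],0]]}}

```text
time: 7.6
ee_pos: [0.5189, -0.2226, 0.0266]
tcp_rot: [180.0, -0.0, 5.9]
wrist_force: [0.6, -1.0, -4.5]
opening: 0.0652
```

```bash
python3 -c "
from h import *
st()"
```

```text
7.6 pos [ 0.5189 -0.2226  0.0266] rot [ 1.7999e+02 -1.0000e-02  5.9200e+00] q [-23.2   8.   -9.3  72.6   0.   60.9] F [ 0.6 -1.  -4.5] T [-0.04  0.05  0.05] op 0.0652
```

Emit:
{"name": "send_rows", "arguments": {"plan": [[[0,0,0.006],[0,0,0],0],[[0,0,0.011],[0,0,0],0],[[0,0,0.013],[0,0,0],0],[[0,0,0.013],[0,0,0],0]]}}

```text
time: 8.0
ee_pos: [0.5189, -0.2226, 0.0232]
tcp_rot: [180.0, -0.0, 5.9]
wrist_force: [-2.7, 1.6, 4.3]
opening: 0.0649
```

Emit:
{"name": "send_rows", "arguments": {"plan": [[[0,0,0],[0,0,0],-1],[[0,0,0],[0,0,0],-1],[[0,0,0],[0,0,0],-1],[[0,0,0],[0,0,0],-1],[[0,0,-0.05],[0,0,0],-1],[[0,0,-0.15],[0,0,0],-1],[[0,0,-0.3],[0,0,0],-1],[[0,0,-0.4],[0,0,0],-1],[[0,0,-0.4],[0,0,0],-1],[[0,0,-0.4],[0,0,0],-1]]}}

```text
time: 9.0
ee_pos: [0.5193, -0.2228, 0.1439]
tcp_rot: [179.9, -0.1, 5.9]
wrist_force: [-0.8, -0.3, -1.2]
opening: 0.0854
```

Run:
```python
from h import *
st()
im=camera('wrist');K=get_calibration('wrist');cv2.imwrite('pics/w4.png',im)
```

```text
9.0 pos [ 0.5193 -0.2228  0.1439] rot [ 1.7994e+02 -1.1000e-01  5.9200e+00] q [-23.2   6.    1.5  85.4  -0.   60.9] F [-0.8 -0.3 -1.2] T [ 0.05 -0.   -0.02] op 0.0854
```

View pics/w4.png

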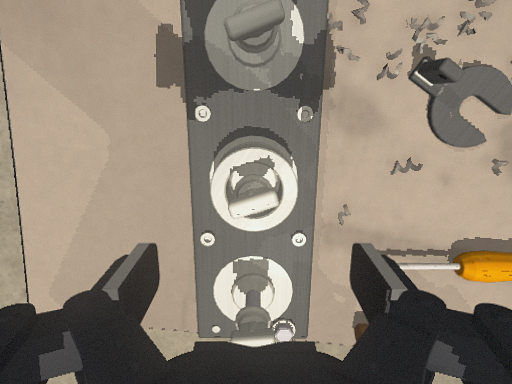

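Collar B sits on seat 2 around the spigot at (253, 188), and force contact came at the expected height. Next I'll fetch collar A for seat 1.

Emit:
{"name": "send_rows", "arguments": {"plan": [[[0,-0.1,-0.1],[0,0,0],-1],[[0,-0.25,-0.2],[0,0,0],-1],[[0,-0.4,-0.2],[0,0,0],-1],[[0,-0.55,-0.2],[0,0,0],-1],[[0,-0.7,-0.2],[0,0,0],-1],[[0,-0.85,-0.2],[0,0,0],-1],[[0,-0.95,-0.2],[0,0,0],-1]]}}

```text
time: 9.75
ee_pos: [0.4882, 0.0633, 0.2013]
tcp_rot: [-180.0, 0.1, 6.0]
wrist_force: [-0.2, -0.0, 0.0]
opening: 0.0856
```

Emit:
{"name": "send_rows", "arguments": {"plan": [[[-0.005,-0.15,0],[0,0,0],-1],[[-0.01,-0.3,0],[0,0,0],-1],[[-0.015,-0.45,0],[0,0,0],-1],[[-0.02,-0.6,0],[0,0,0],-1],[[-0.02,-0.75,0],[0,0,0],-1],[[-0.02,-0.865,0],[0,0,0],-1],[[-0.02,-0.865,0],[0,0,0],-1],[[-0.02,-0.865,0],[0,0,0],-1],[[-0.02,-0.865,0],[0,0,0],-1]]}}

```text
time: 10.65
ee_pos: [0.4566, 0.3175, 0.2018]
tcp_rot: [180.0, 0.1, 5.9]
wrist_force: [-1.0, 0.7, 0.5]
opening: 0.0856
```

Run:
```python
from h import *
st();im=camera('wrist');K=get_calibration('wrist');cv2.imwrite('pics/w5.png',im)
p=proj(K,(.457,.318,.03));print(p)
try: collar(im,K,int(p[0]),int(p[1]),60)
except Exception as e: print(e)
plan((.4571,.3184,.1,5.9),(.4571,.3184,.003,5.9))
```

```text
10.65 pos [0.4566 0.3175 0.2018] rot [1.7995e+02 6.0000e-02 5.8900e+00] q [ 34.8   5.4   7.2  91.9  -0.  118.9] F [-1.   0.7  0.5] T [ 0.01 -0.04 -0.03] op 0.0856
[254.55741972 167.29930698]
collar (array([0.4566, 0.3194]), np.float64(0.0229), 128)
collar (array([0.4566, 0.3194]), np.float64(0.033), 187)
(0.4571, 0.3184, 0.1, 5.9) -> [0.0017, -0.0035, 0.3405] [0.0002, 0.0002, -0.0002]
(0.4571, 0.3184, 0.003, 5.9) -> [0.0019, -0.0036, 0.6638] [0.0002, 0.0002, -0.0002]
```

Emit:
{"name": "send_rows", "arguments": {"plan": [[[0.001,-0.005,0.15],[0,0,0],-1],[[0.001,-0.005,0.3],[0,0,0],-1],[[0.001,-0.005,0.4],[0,0,0],-1],[[0.001,-0.005,0.5],[0,0,0],-1],[[0.001,-0.005,0.6],[0,0,0],-1],[[0.001,-0.005,0.662],[0,0,0],-1],[[0.001,-0.005,0.662],[0,0,0],-1]]}}

```text
time: 11.4
ee_pos: [0.4555, 0.3177, 0.0012]
tcp_rot: [179.9, 0.2, 5.8]
wrist_force: [-0.5, -0.6, 0.3]
opening: 0.0852
```

Emit:
{"name": "send_rows", "arguments": {"plan": [[[0,0,0],[0,0,0],0],[[0,0,0],[0,0,0],0],[[0,0,0],[0,0,0],0],[[0,0,0],[0,0,0],0],[[0,0,0],[0,0,0],0]], "force": 50}}

```text
time: 11.9
ee_pos: [0.4577, 0.32, 0.0059]
tcp_rot: [-180.0, -0.1, 5.9]
wrist_force: [-0.6, -3.4, 6.7]
opening: 0.0657
```

Run:
```python
from h import *
st();plan((.46,.1,.16,5.9),(.5078,-.1135,.16,5.9))
```

```text
11.9 pos [0.4577 0.32   0.0059] rot [-1.7997e+02 -1.3000e-01  5.9000e+00] q [ 35.    7.8 -11.9  70.1  -0.  119.1] F [-0.6 -3.4  6.7] T [-0.71  0.51  0.03] op 0.0657
(0.46, 0.1, 0.16, 5.9) -> [-0.0665, 0.7301, -0.5144] [-0.0002, -0.0007, -0.0]
(0.5078, -0.1135, 0.16, 5.9) -> [0.0189, 1.4543, -0.5146] [-0.0002, -0.0007, -0.0]
```

Emit:
{"name": "send_rows", "arguments": {"plan": [[[0,0,-0.16],[0,0,0],0],[[0,0,-0.32],[0,0,0],0],[[-0.02,0.03,-0.48],[0,0,0],0],[[-0.04,0.15,-0.514],[0,0,0],0],[[-0.05,0.3,-0.514],[0,0,0],0],[[-0.06,0.45,-0.514],[0,0,0],0],[[-0.066,0.6,-0.514],[0,0,0],0],[[-0.066,0.73,-0.514],[0,0,0],0]]}}

```text
time: 12.7
ee_pos: [0.4595, 0.0981, 0.1588]
tcp_rot: [180.0, -0.1, 5.9]
wrist_force: [0.4, 0.1, -3.7]
opening: 0.0655
```

Emit:
{"name": "send_rows", "arguments": {"plan": [[[0.02,0.15,0],[0,0,0],0],[[0.04,0.3,0],[0,0,0],0],[[0.06,0.45,0],[0,0,0],0],[[0.08,0.6,0],[0,0,0],0],[[0.085,0.7,0],[0,0,0],0],[[0.085,0.724,0],[0,0,0],0],[[0.085,0.724,0],[0,0,0],0],[[0.085,0.724,0],[0,0,0],0],[[0.085,0.724,0],[0,0,0],0]]}}

```text
time: 13.6
ee_pos: [0.5074, -0.1122, 0.1583]
tcp_rot: [-180.0, -0.0, 6.0]
wrist_force: [0.4, 0.3, -3.9]
opening: 0.0654
```

Run:
```python
from h import *
st();plan((.5080,-.1132,.035,5.9),(.508,-.1132,.0235,5.9))
```

```text
13.6 pos [ 0.5074 -0.1122  0.1583] rot [-1.7999e+02 -2.0000e-02  6.0000e+00] q [-12.5  -0.1  -3.2  86.8   0.   71.5] F [ 0.4  0.3 -3.9] T [ 0.05 -0.02 -0.03] op 0.0654
(0.508, -0.1132, 0.035, 5.9) -> [0.0014, 0.0034, 0.4111] [-0.0, -0.0001, 0.0006]
(0.508, -0.1132, 0.0235, 5.9) -> [0.0014, 0.0034, 0.4494] [-0.0, -0.0001, 0.0006]
```

Emit:
{"name": "send_rows", "arguments": {"plan": [[[0.001,0.003,0.1],[0,0,0],0],[[0.001,0.003,0.2],[0,0,0],0],[[0.001,0.003,0.3],[0,0,0],0],[[0.001,0.003,0.37],[0,0,0],0],[[0.001,0.003,0.4],[0,0,0],0],[[0.001,0.003,0.415],[0,0,0],0],[[0.001,0.003,0.425],[0,0,0],0],[[0.001,0.003,0.435],[0,0,0],0],[[0.001,0.003,0.435],[0,0,0],0]]}}

```text
time: 14.5
ee_pos: [0.5082, -0.1142, 0.0281]
tcp_rot: [180.0, -0.0, 5.9]
wrist_force: [0.0, -0.6, -4.3]
opening: 0.066
```

Emit:
{"name": "send_rows", "arguments": {"plan": [[[0,0,0.006],[0,0,0],0],[[0,0,0.012],[0,0,0],0],[[0,0,0.017],[0,0,0],0],[[0,0,0.017],[0,0,0],0]]}}

```text
time: 14.9
ee_pos: [0.5081, -0.1143, 0.0239]
tcp_rot: [180.0, -0.1, 5.9]
wrist_force: [-4.3, 1.2, 7.9]
opening: 0.066
```

Emit:
{"name": "send_rows", "arguments": {"plan": [[[0,0,0],[0,0,0],-1],[[0,0,0],[0,0,0],-1],[[0,0,0],[0,0,0],-1],[[0,0,0],[0,0,0],-1],[[0,0,-0.05],[0,0,0],-1],[[0,0,-0.15],[0,0,0],-1],[[0,0,-0.3],[0,0,0],-1],[[0,0,-0.45],[0,0,0],-1],[[0,0,-0.6],[0,0,0],-1],[[0,0,-0.75],[0,0,0],-1]]}}

```text
time: 15.9
ee_pos: [0.5074, -0.1141, 0.2506]
tcp_rot: [180.0, -0.1, 5.9]
wrist_force: [0.9, -0.6, -0.6]
opening: 0.0853
```

Emit:
{"name": "send_rows", "arguments": {"plan": [[[0,-0.15,0],[0,0,0],-1],[[0,-0.3,0],[0,0,0],-1],[[0,-0.45,0],[0,0,0],-1],[[0,-0.6,0],[0,0,0],-1]]}}

```text
time: 16.3
ee_pos: [0.4888, 0.0663, 0.2489]
tcp_rot: [-180.0, -0.1, 5.9]
wrist_force: [0.8, 0.1, -0.1]
opening: 0.0853
```

Emit:
{"name": "send_rows", "arguments": {"plan": [[[0,-0.15,0],[0,0,-0.467],-1],[[0,-0.3,0],[0,0,-0.467],-1],[[0,-0.45,0],[0,0,-0.467],-1],[[0,-0.54,0],[0,0,-0.467],-1],[[0,-0.54,0],[0,0,-0.467],-1],[[0,-0.54,0],[0,0,-0.467],-1],[[0,-0.54,0],[0,0,-0.467],-1],[[0,-0.54,0],[0,0,-0.467],-1],[[0,-0.54,0],[0,0,-0.467],-1],[[0,-0.54,0],[0,0,-0.467],-1]]}}

```text
time: 17.3
ee_pos: [0.4725, 0.2259, 0.2487]
tcp_rot: [180.0, -0.0, 90.3]
wrist_force: [0.1, 0.7, -0.7]
opening: 0.0851
```

Run:
```python
from h import *
st();im=camera('wrist');K=get_calibration('wrist');cv2.imwrite('pics/w6.png',im)
for d in place_of('washer_1','wrist'): print(np.round(d['p'],2),np.round(d['point'],1),np.round(unproj(K,d['point'],0),4))
```

```text
17.3 pos [0.4725 0.2259 0.2487] rot [ 1.7995e+02 -2.0000e-02  9.0330e+01] q [25.6  1.7  8.6 96.8  0.  25.2] F [ 0.1  0.7 -0.7] T [ 0.03  0.03 -0.05] op 0.0851
0.89 [204.7 242.5] [0.5909 0.1611 0.    ]
0.67 [228.  125.5] [0.4382 0.1937 0.    ]
```

View pics/w6.png

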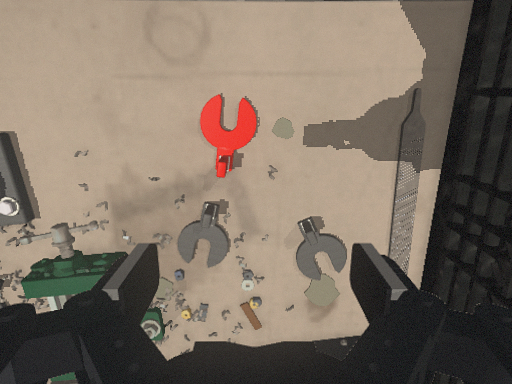

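Washer B is at (204, 243) with its tab at (210, 212). Washer A is at (321, 256) with its tab at (308, 228). The red look-alike at (229, 123) must be left alone.

Run:
```python
import h
from h import *
im=cv2.imread('pics/w6.png');K=get_calibration('wrist')
print(im[243,190],im[210,209],im[256,305],im[228,308],im[300,200],im[180,350])
s=open('h.py').read().replace("(im.max(2)<100)","((im.max(2)<125)&(im.max(2)-im.min(2)<22))");open('h.py','w').write(s)
import importlib;importlib.reload(h)
for u,v in((206,232),(318,246)):
    q=h.washer(im,K,u,v,38)
    d=np.array([np.cos(q[2]),np.sin(q[2])]);print('tab',q[:2]-.049*d,'tooltip yaw',np.degrees(q[2])+90)
```

```text
[103 109 113] [58 65 69] [ 97 105 109] [65 67 71] [134 153 172] [140 162 181]
washer [0.5898 0.1585] yaw -13.9 err 156.0 of 1781
tab [0.54218832 0.17019065] tooltip yaw 76.13678318086421
washer [0.6089 0.314 ] yaw 24.9 err 174.0 of 1735
tab [0.56450926 0.29336172] tooltip yaw 114.91266292996288
```

Emit:
{"name": "send_rows", "arguments": {"plan": [[[-0.187,0.231,0.496],[0,0,0.079],-1],[[-0.187,0.231,0.496],[0,0,0.079],-1],[[-0.187,0.231,0.496],[0,0,0.079],-1],[[-0.187,0.231,0.496],[0,0,0.079],-1],[[-0.187,0.231,0.496],[0,0,0.079],-1],[[-0.187,0.231,0.496],[0,0,0.079],-1],[[-0.187,0.231,0.496],[0,0,0.079],-1]]}}

```text
time: 18.1
ee_pos: [0.5423, 0.1706, 0.1011]
tcp_rot: [179.9, -0.1, 75.7]
wrist_force: [0.1, 0.4, 0.5]
opening: 0.0852
```

Run:
```python
from h import *
st();plan((.5422,.1702,.015,76.1))
im=camera('wrist');K=get_calibration('wrist');cv2.imwrite('pics/w7.png',im)
p=proj(K,(.575,.162,.008));print(p);washer(im,K,int(p[0]),int(p[1]),90)
```

```text
18.1 pos [0.5423 0.1706 0.1011] rot [ 1.7986e+02 -1.0000e-01  7.5730e+01] q [17.5  6.7 -2.4 80.7  0.  31.7] F [0.1 0.4 0.5] T [-0.02 -0.02 -0.04] op 0.0852
(0.5422, 0.1702, 0.015, 76.1) -> [-0.002, -0.0008, 0.2869] [0.0008, -0.0005, -0.0021]
[254.44281908 232.13168819]
washer [0.5909 0.1589] yaw -12.9 err 446.0 of 4455
```

Emit:
{"name": "send_rows", "arguments": {"plan": [[[-0.002,0.001,0.1],[0,0,0],-1],[[-0.002,0.001,0.2],[0,0,0],-1],[[-0.002,0.001,0.285],[0,0,0],-1],[[-0.002,0.001,0.285],[0,0,0],-1],[[-0.002,0.001,0.285],[0,0,0],1],[[-0.002,0.001,0.285],[0,0,0],1],[[-0.002,0.001,0.285],[0,0,0],1],[[-0.002,0.001,0.285],[0,0,0],1],[[-0.002,0.001,0.285],[0,0,0],1],[[-0.002,0.001,0.285],[0,0,0],1]], "force": 80}}

```text
time: 19.15
ee_pos: [0.5425, 0.1694, 0.014]
tcp_rot: [179.9, -0.1, 75.8]
wrist_force: [-0.2, -0.0, 4.7]
opening: 0.008
```

Emit:
{"name": "send_rows", "arguments": {"plan": [[[0,0,0],[0,0,0],1],[[0,0,0],[0,0,0],1],[[0,0,0],[0,0,0],1],[[0,0,0],[0,0,0],1],[[0,0,0],[0,0,0],1],[[0,0,0],[0,0,0],1]]}}

```text
time: 19.75
ee_pos: [0.5425, 0.1694, 0.014]
tcp_rot: [179.9, -0.1, 75.8]
wrist_force: [-0.0, 0.5, 6.0]
opening: 0.0086
```

Run:
```python
from h import *
st()
```

```text
19.75 pos [0.5425 0.1694 0.014 ] rot [ 1.7994e+02 -5.0000e-02  7.5760e+01] q [17.3  8.9 -9.8 71.3  0.  31.6] F [-0.   0.5  6. ] T [0.16 0.08 0.04] op 0.0086
```

Emit:
{"name": "send_rows", "arguments": {"plan": [[[0,0,-0.1],[0,0,0],1],[[0,0,-0.25],[0,0,0],1],[[0,0,-0.4],[0,0,0],1],[[-0.1,-0.05,-0.45],[0,0,0],1],[[-0.25,-0.1,-0.45],[0,0,0],1],[[-0.4,-0.134,-0.45],[0,0,0],1],[[-0.54,-0.134,-0.45],[0,0,0],1]]}}

```text
time: 20.45
ee_pos: [0.4613, 0.021, 0.148]
tcp_rot: [-180.0, 0.0, 75.8]
wrist_force: [0.6, -0.8, -2.9]
opening: 0.0086
```

Emit:
{"name": "send_rows", "arguments": {"plan": [[[-0.15,-0.05,0],[0,0,-0.04],1],[[-0.3,-0.1,0],[0,0,-0.08],1],[[-0.4,-0.134,0],[0,0,-0.111],1],[[-0.5,-0.134,0],[0,0,-0.111],1],[[-0.544,-0.134,0],[0,0,-0.111],1],[[-0.544,-0.134,0],[0,0,-0.111],1],[[-0.544,-0.134,0],[0,0,-0.111],1],[[-0.544,-0.134,0],[0,0,-0.111],1]]}}

```text
time: 21.25
ee_pos: [0.3842, -0.1256, 0.148]
tcp_rot: [-180.0, -0.0, 95.8]
wrist_force: [0.2, -0.1, -2.0]
opening: 0.0088
```

Run:
```python
from h import *
st();im=camera('wrist');K=get_calibration('wrist');cv2.imwrite('pics/w8.png',im)
o=sensors.get_obs();z=o['ee_pos'][2]-.014
d=np.array([np.cos(np.radians(5.7)),np.sin(np.radians(5.7))]);q=np.array(o['ee_pos'][:2])+.04*d
p=proj(K,(*q,z+.008));print(p)
x=washer(im,K,int(p[0]),int(p[1]),110,base=z)
r=x[:2]-np.array(o['ee_pos'][:2]);print('along',r@d,'lat',r@[-d[1],d[0]])
plan((.3846,-.1261,.0635,95.7))
```

```text
21.25 pos [ 0.3842 -0.1256  0.148 ] rot [-1.7997e+02 -2.0000e-02  9.5780e+01] q [-18.1 -16.  -18.5  87.5   0.  -23.9] F [ 0.2 -0.1 -2. ] T [ 0.04  0.01 -0.02] op 0.0088
[255.68363597 310.96106715]
washer [ 0.4342 -0.1322] yaw -79.8 err 16534.0 of 29021
along 0.04904459256317339 lat -0.011627874089333804
(0.3846, -0.1261, 0.0635, 95.7) -> [-0.002, 0.0011, 0.2817] [-0.0001, -0.0001, 0.0006]
```

View pics/w8.png

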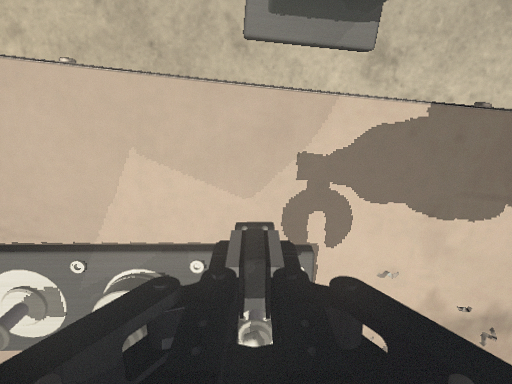

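Emit:
{"name": "send_rows", "arguments": {"plan": [[[-0.002,0,0.12],[0,0,0],1],[[-0.002,0,0.22],[0,0,0],1],[[-0.002,0,0.28],[0,0,0],1],[[-0.002,0,0.28],[0,0,0],1],[[-0.002,0,0.28],[0,0,0],1]]}}

```text
time: 21.8
ee_pos: [0.3844, -0.1264, 0.0647]
tcp_rot: [-180.0, -0.0, 95.8]
wrist_force: [-0.3, 0.2, -2.3]
opening: 0.0084
```

Emit:
{"name": "send_rows", "arguments": {"plan": [[[0,0.03,0],[0,0,0],1],[[0,0.06,0],[0,0,0],1],[[0,0.08,0],[0,0,0],1],[[0,0.09,0],[0,0,0],1],[[0,0.09,0],[0,0,0],1]]}}

```text
time: 22.3
ee_pos: [0.4115, -0.1241, 0.0642]
tcp_rot: [-180.0, -0.0, 95.8]
wrist_force: [0.4, 0.8, -1.7]
opening: 0.0087
```

Run:
```python
from h import *
st();im=camera('scene');K=get_calibration('scene')
p=proj(K,(.508,-.114,.06));print(p);u,v=p.astype(int)
cv2.imwrite('pics/s8.png',cv2.resize(im[v-35:v+35,u-50:u+50],(800,560),interpolation=cv2.INTER_CUBIC))
```

```text
22.3 pos [ 0.4115 -0.1241  0.0642] rot [-179.99   -0.     95.76] q [-16.8 -11.6 -24.2  77.4   0.  -22.5] F [ 0.4  0.8 -1.7] T [-0.    0.11  0.01] op 0.0087
[294.91404914 189.96332258]
```

View pics/s8.png

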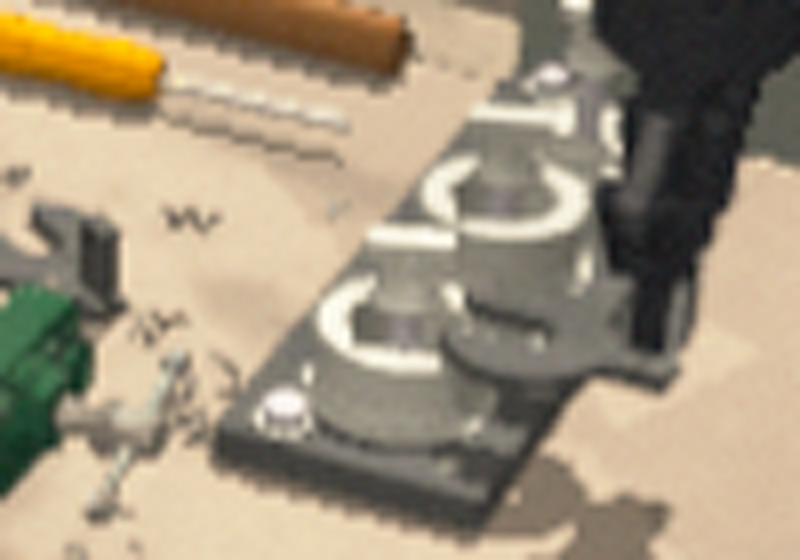

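The washer is level and entering over the collar at seat 1. I'll continue the insertion.

Emit:
{"name": "send_rows", "arguments": {"plan": [[[0,0.03,0.002],[0,0,0],1],[[0,0.06,0.002],[0,0,0],1],[[0,0.09,0.002],[0,0,0],1],[[0,0.1,0.002],[0,0,0],1],[[0,0.1,0.002],[0,0,0],1]]}}

```text
time: 22.85
ee_pos: [0.4413, -0.121, 0.0634]
tcp_rot: [-180.0, -0.0, 95.8]
wrist_force: [0.1, -0.4, -3.0]
opening: 0.0088
```

Emit:
{"name": "send_rows", "arguments": {"plan": [[[0,0.02,0],[0,0,0],1],[[0,0.04,0],[0,0,0],1],[[0,0.055,0],[0,0,0],1],[[0,0.065,0],[0,0,0],1],[[0,0.067,0],[0,0,0],1],[[0,0.067,0],[0,0,0],1]]}}

```text
time: 23.45
ee_pos: [0.4608, -0.1191, 0.0635]
tcp_rot: [-180.0, -0.0, 95.7]
wrist_force: [-0.0, 0.4, -3.1]
opening: 0.0086
```

Run:
```python
from h import *
st();im=camera('scene');cv2.imwrite('pics/s9.png',cv2.resize(im[154:224,244:344],(800,560),interpolation=cv2.INTER_CUBIC))
```

```text
23.45 pos [ 0.4608 -0.1191  0.0635] rot [-1.7999e+02 -1.0000e-02  9.5740e+01] q [-14.5  -5.  -18.5  76.6   0.  -20.2] F [-0.   0.4 -3.1] T [-0.01  0.08 -0.03] op 0.0086
```

View pics/s9.png

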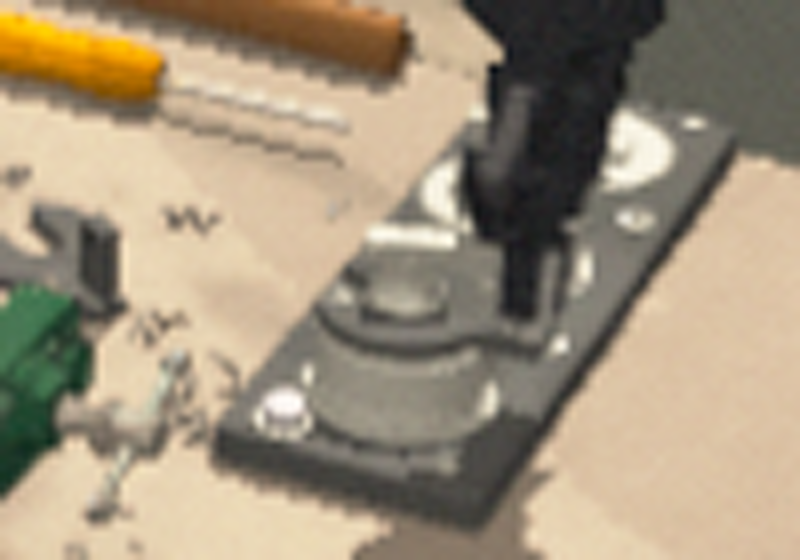

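Emit:
{"name": "send_rows", "arguments": {"plan": [[[0,0.003,0.003],[0,0,0],1],[[0,0.003,0.006],[0,0,0],1],[[0,0.003,0.006],[0,0,0],1]]}}

```text
time: 23.8
ee_pos: [0.4617, -0.1191, 0.062]
tcp_rot: [180.0, 0.0, 95.7]
wrist_force: [-2.5, 0.7, 0.7]
opening: 0.0085
```

Emit:
{"name": "send_rows", "arguments": {"plan": [[[0,0,0],[0,0,0],0.5],[[0,0,0],[0,0,0],0.5],[[0,0,0],[0,0,0],0.5],[[0,0,0],[0,0,0],0.5],[[0,0,-0.1],[0,0,0],0.5],[[0,0,-0.2],[0,0,0],0.5],[[0,0,-0.3],[0,0,0],0.5],[[0,0,-0.3],[0,0,0],0.5]]}}

```text
time: 24.6
ee_pos: [0.4634, -0.1194, 0.1559]
tcp_rot: [179.7, 0.1, 95.7]
wrist_force: [0.2, -1.5, 0.1]
opening: 0.0213
```

Run:
```python
from h import *
st();im=camera('wrist');K=get_calibration('wrist');cv2.imwrite('pics/w10.png',im)
print(proj(K,(.508,-.114,.076)))
```

```text
24.6 pos [ 0.4634 -0.1194  0.1559] rot [1.7967e+02 1.2000e-01 9.5740e+01] q [-14.5  -6.   -9.2  86.5   0.  -20.2] F [ 0.2 -1.5  0.1] T [ 0.02 -0.02  0.02] op 0.0213
[256.4973562 255.0918119]
```

View pics/w10.png

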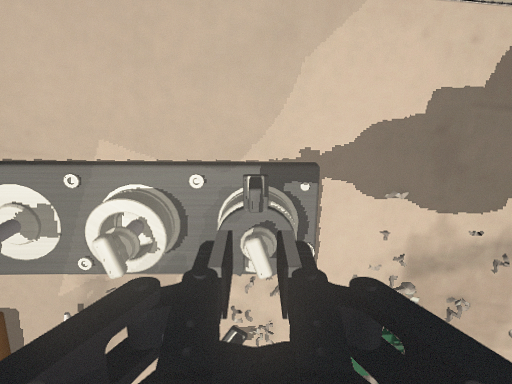

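Washer B is in place with its tab at (256, 190). The nut 1 wing points about 22° anticlockwise. I'll grip it now.

Emit:
{"name": "send_rows", "arguments": {"plan": [[[0.003,0.15,0],[0,0,-0.124],0.4],[[0.003,0.15,0],[0,0,-0.124],0.4],[[0.003,0.15,0],[0,0,-0.124],0.4],[[0.003,0.15,0.1],[0,0,-0.124],0.4],[[0.003,0.15,0.2],[0,0,-0.124],0.4],[[0.003,0.15,0.25],[0,0,-0.124],0.4],[[0.003,0.15,0.28],[0,0,-0.124],0.4],[[0.003,0.15,0.28],[0,0,-0.124],0.4]]}}

```text
time: 25.45
ee_pos: [0.5059, -0.1135, 0.0668]
tcp_rot: [-179.9, -0.1, 118.1]
wrist_force: [0.0, 0.1, 0.8]
opening: 0.0256
```

Emit:
{"name": "send_rows", "arguments": {"plan": [[[0,0,0],[0,0,0],1],[[0,0,0],[0,0,0],1],[[0,0,0],[0,0,0],1],[[0,0,0],[0,0,0],1],[[0,0,0],[0,0,0],1],[[0,0,0],[0,0,0],1]], "force": 50}}

```text
time: 26.05
ee_pos: [0.5059, -0.1133, 0.0677]
tcp_rot: [-180.0, -0.1, 118.1]
wrist_force: [-5.0, 3.3, -6.9]
opening: 0.0195
```

Run:
```python
from h import *
st()
```

```text
26.05 pos [ 0.5059 -0.1133  0.0677] rot [-1.7995e+02 -7.0000e-02  1.1807e+02] q [-12.6   0.8 -12.4  76.9   0.  -40.7] F [-5.   3.3 -6.9] T [0.67 0.84 0.05] op 0.0195
```

Emit:
{"name": "send_rows", "arguments": {"plan": [[[0,0,0],[0,0,0],0.3],[[0,0,0],[0,0,0],0.3],[[0,0,-0.02],[0,0,0],0.3],[[0.003,0.006,-0.023],[0,0,0],0.3],[[0.003,0.006,-0.023],[0,0,0],0.3],[[0.003,0.006,-0.023],[0,0,0],1],[[0.003,0.006,-0.023],[0,0,0],1],[[0.003,0.006,-0.023],[0,0,0],1],[[0.003,0.006,-0.023],[0,0,0],1],[[0.003,0.006,-0.023],[0,0,0],1]], "force": 30}}

```text
time: 27.05
ee_pos: [0.5079, -0.112, 0.075]
tcp_rot: [180.0, 0.0, 118.1]
wrist_force: [2.2, 1.3, 5.3]
opening: 0.0113
```

Run:
```python
from h import *
st()
im=camera('scene');cv2.imwrite('pics/s11.png',cv2.resize(im[134:224,244:344],(800,720)[:2],interpolation=cv2.INTER_CUBIC)[:600])
```

```text
27.05 pos [ 0.5079 -0.112   0.075 ] rot [1.7996e+02 2.0000e-02 1.1806e+02] q [-12.4   0.7 -11.6  77.6   0.  -40.5] F [2.2 1.3 5.3] T [ 0.06 -0.38 -0.  ] op 0.0113
```

Emit:
{"name": "send_rows", "arguments": {"plan": [[[-0.003,-0.001,0],[0,0,0.02],1],[[-0.003,-0.001,0.002],[0,0,0.06],1],[[-0.003,-0.001,0.003],[0,0,0.1],1],[[-0.003,-0.001,0.005],[0,0,0.14],1],[[-0.003,-0.001,0.006],[0,0,0.18],1],[[-0.003,-0.001,0.007],[0,0,0.22],1],[[-0.003,-0.001,0.008],[0,0,0.25],1],[[-0.003,-0.001,0.009],[0,0,0.27],1],[[-0.003,-0.001,0.01],[0,0,0.29],1],[[-0.003,-0.001,0.01],[0,0,0.29],1]], "force": 60}}

```text
time: 28.1
ee_pos: [0.5079, -0.1124, 0.0721]
tcp_rot: [180.0, -0.1, 65.8]
wrist_force: [0.6, 3.4, 6.1]
opening: 0.0104
```

Run:
```python
from h import *
st()
```

```text
28.1 pos [ 0.5079 -0.1124  0.0721] rot [ 1.7999e+02 -7.0000e-02  6.5760e+01] q [-12.5   0.8 -11.9  77.3   0.1  11.7] F [0.6 3.4 6.1] T [ 0.81 -0.16 -0.13] op 0.0104
```

Emit:
{"name": "send_rows", "arguments": {"plan": [[[0,0,0.001],[0,0,0.02],1],[[0,0,0.001],[0,0,0.04],1],[[0,0,0.002],[0,0,0.055],1],[[0,0,0.002],[0,0,0.07],1],[[0,0,0.002],[0,0,0.07],1]], "force": 90}}

```text
time: 28.6
ee_pos: [0.508, -0.1124, 0.0719]
tcp_rot: [180.0, -0.1, 53.2]
wrist_force: [-0.5, 3.4, 8.9]
opening: 0.0093
```

Run:
```python
from h import *
st()
```

```text
28.6 pos [ 0.508  -0.1124  0.0719] rot [ 1.7999e+02 -7.0000e-02  5.3210e+01] q [-12.5   0.8 -11.9  77.3   0.1  24.3] F [-0.5  3.4  8.9] T [0.73 0.19 0.21] op 0.0093
```

Emit:
{"name": "send_rows", "arguments": {"plan": [[[0,0,0],[0,0,0.01],1],[[0,0,0],[0,0,0.02],1],[[0,0,0],[0,0,0.02],1],[[0,0,0],[0,0,0.02],1]]}}

```text
time: 29.0
ee_pos: [0.508, -0.1124, 0.0719]
tcp_rot: [180.0, -0.1, 49.8]
wrist_force: [-0.1, 3.0, 9.6]
opening: 0.0097
```

Run:
```python
from h import *
st()
```

```text
29.0 pos [ 0.508  -0.1124  0.0719] rot [ 1.7999e+02 -6.0000e-02  4.9790e+01] q [-12.5   0.8 -11.9  77.3   0.   27.7] F [-0.1  3.   9.6] T [0.6  0.21 1.22] op 0.0097
```

Emit:
{"name": "send_rows", "arguments": {"plan": [[[0,0,0],[0,0,0],0.3],[[0,0,0],[0,0,0],0.3],[[0,0,0],[0,0,0],0.3],[[0,0,-0.05],[0,0,0],0.3],[[0,0,-0.15],[0,0,0],0.3],[[0,0,-0.3],[0,0,0],0.3],[[0,0,-0.4],[0,0,0],-1],[[0,0,-0.4],[0,0,0],-1]]}}

```text
time: 29.8
ee_pos: [0.5094, -0.1134, 0.1969]
tcp_rot: [179.6, -0.2, 49.6]
wrist_force: [-0.5, 0.1, -0.3]
opening: 0.0577
```

Run:
```python
from h import *
st();im=camera('wrist');cv2.imwrite('pics/w12.png',im)
```

```text
29.8 pos [ 0.5094 -0.1134  0.1969] rot [179.61  -0.2   49.65] q [-12.5   0.1   1.2  90.7  -0.   27.8] F [-0.5  0.1 -0.3] T [0.03 0.03 0.01] op 0.0577
```

View pics/w12.png

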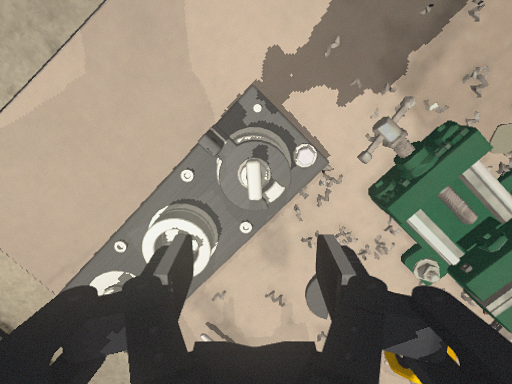

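Emit:
{"name": "send_rows", "arguments": {"plan": [[[0.13,-0.1,0],[0,0,-0.045],-1],[[0.25,-0.2,0],[0,0,-0.09],-1],[[0.37,-0.3,0],[0,0,-0.135],-1],[[0.49,-0.4,0],[0,0,-0.18],-1],[[0.61,-0.5,0],[0,0,-0.225],-1],[[0.73,-0.6,0],[0,0,-0.27],-1],[[0.85,-0.688,0],[0,0,-0.315],-1],[[0.954,-0.688,0],[0,0,-0.362],-1],[[0.954,-0.688,0],[0,0,-0.362],-1],[[0.954,-0.688,0],[0,0,-0.362],-1]]}}

```text
time: 30.85
ee_pos: [0.5353, 0.239, 0.1898]
tcp_rot: [-179.9, 0.0, 114.8]
wrist_force: [-0.3, 0.1, 0.7]
opening: 0.0854
```

Run:
```python
from h import *
st();im=camera('wrist');K=get_calibration('wrist');cv2.imwrite('pics/w13.png',im)
p=proj(K,(.594,.307,.008));print(p)
q=washer(im,K,int(p[0]),int(p[1]),70)
d=np.array([np.cos(q[2]),np.sin(q[2])]);t=q[:2]-.049*d;y=np.degrees(q[2])+90;print('tab',t,y)
plan((*t,.1,y),(*t,.015,y))
```

```text
30.85 pos [0.5353 0.239  0.1898] rot [-1.7985e+02  1.0000e-02  1.1480e+02] q [24.1  9.5 10.4 91.1 -0.  -0.7] F [-0.3  0.1  0.7] T [0.07 0.06 0.02] op 0.0854
[289.54018427 240.32565803]
washer [0.6089 0.3133] yaw 25.0 err 219.0 of 2436
tab [0.56445892 0.29263484] 114.96127769730904
(np.float64(0.5644589231506095), np.float64(0.29263484481699914), 0.1, np.float64(114.96127769730904)) -> [0.1235, 0.1647, 0.3008] [-0.0006, 0.0, -0.0013]
(np.float64(0.5644589231506095), np.float64(0.29263484481699914), 0.015, np.float64(114.96127769730904)) -> [0.1235, 0.1652, 0.5841] [-0.0006, 0.0, -0.0013]
```

Nut 1 now lies near its stop at (253, 180), with the tab at (212, 140). I'll measure the wing angle numerically from this picture and grasp washer A.

Run:
```python
from h import *
im=cv2.imread('pics/w12.png');g=im.min(2)
w=g[155:206,236:272];print('\n'.join(''.join('#' if v>215 else '+' if v>185 else '-' if v>150 else '.' for v in r) for r in w[::2]))
```

```text
....................................
....................................
....................................
........-+-........--...............
......-+--.-++++++++++--............
....-++-..-###########+-............
...-+-..-+-+##########+-.......--...
...+-..###-+##########+-........--..
..+--.####-+##########+-......-..-..
..+-.+####-+##########+-........--..
..+--+####.-##########+--....-#.--..
..-+-+####.-##########++-...-##..+..
...+--#+##--+#########++-....-+--...
....+--####-+#########++-...........
.....---###-+##########+-...........
.......-+-+-+##########+-...........
..........-.-##########+-..........-
............-##########+-........-+#
............-+#########+--....--+###
............-+#########++-...-######
.............+#########++-....-#####
.............+#########++-......-###
..............+##+++#++-........-###
.................................-#+
....................................
....................................
```

Emit:
{"name": "send_rows", "arguments": {"plan": [[[0.123,0.165,0.15],[0,0,-0.001],-1],[[0.123,0.165,0.3],[0,0,-0.001],-1],[[0.123,0.165,0.4],[0,0,-0.001],-1],[[0.123,0.165,0.5],[0,0,-0.001],-1],[[0.123,0.165,0.584],[0,0,-0.001],-1],[[0.123,0.165,0.584],[0,0,-0.001],-1],[[0.123,0.165,0.584],[0,0,-0.001],-1]]}}

```text
time: 31.6
ee_pos: [0.5651, 0.2922, 0.0168]
tcp_rot: [-180.0, 0.0, 114.9]
wrist_force: [0.4, -0.4, 0.3]
opening: 0.0858
```

Emit:
{"name": "send_rows", "arguments": {"plan": [[[0,0,0],[0,0,0],1],[[0,0,0],[0,0,0],1],[[0,0,0],[0,0,0],1],[[0,0,0],[0,0,0],1],[[0,0,0],[0,0,0],1],[[0,0,0],[0,0,0],1],[[0,0,0],[0,0,0],1],[[0,0,0],[0,0,0],1],[[0,0,0],[0,0,0],1],[[0,0,0],[0,0,0],1]], "force": 80}}

```text
time: 32.6
ee_pos: [0.5653, 0.2933, 0.0163]
tcp_rot: [180.0, -0.0, 115.0]
wrist_force: [-0.5, 1.5, 5.7]
opening: 0.0085
```

Run:
```python
from h import *
st()
p=np.array(sensors.get_obs()['ee_pos'][:2]);d=np.array([np.cos(np.radians(25)),np.sin(np.radians(25))])
r=np.array([.6089,.3135])-p;print('along',r@d,'lat',r@[-d[1],d[0]])
s=np.array([.5189,-.2228]);f=np.array([np.cos(np.radians(5.7)),np.sin(np.radians(5.7))])
plan((.46,.10,.15,105),(*(s-.124*f),.15,95.7))
```

```text
32.6 pos [0.5653 0.2933 0.0163] rot [ 1.7996e+02 -1.0000e-02  1.1501e+02] q [27.4 17.9  1.3 73.3  0.   2.4] F [-0.5  1.5  5.7] T [0.11 0.31 0.02] op 0.0085
along 0.0480699460814835 lat -0.00016017199405971307
(0.46, 0.1, 0.15, 105) -> [-0.4355, -0.5902, -0.446] [0.0002, -0.0001, 0.0556]
(np.float64(0.395513109324808), np.float64(-0.23511564896821124), 0.15, 95.7) -> [-1.357, -1.2573, -0.4466] [0.0002, -0.0001, 0.1073]
```

Emit:
{"name": "send_rows", "arguments": {"plan": [[[0,0,-0.1],[0,0,0],1],[[0,0,-0.25],[0,0,0],1],[[0,0,-0.4],[0,0,0],1],[[-0.1,-0.1,-0.446],[0,0,0.01],1],[[-0.18,-0.22,-0.446],[0,0,0.02],1],[[-0.26,-0.34,-0.446],[0,0,0.03],1],[[-0.34,-0.46,-0.446],[0,0,0.04],1],[[-0.42,-0.56,-0.446],[0,0,0.05],1],[[-0.435,-0.59,-0.446],[0,0,0.056],1]]}}

```text
time: 33.5
ee_pos: [0.4581, 0.0974, 0.1493]
tcp_rot: [-179.9, 0.0, 104.7]
wrist_force: [0.9, 0.3, -1.7]
opening: 0.0088
```

Emit:
{"name": "send_rows", "arguments": {"plan": [[[-0.15,-0.02,0],[0,0,0.01],1],[[-0.3,-0.05,0],[0,0,0.02],1],[[-0.45,-0.08,0],[0,0,0.03],1],[[-0.6,-0.08,0],[0,0,0.04],1],[[-0.75,-0.08,0],[0,0,0.052],1],[[-0.9,-0.08,0],[0,0,0.052],1],[[-0.95,-0.08,0],[0,0,0.052],1],[[-0.95,-0.08,0],[0,0,0.052],1],[[-0.95,-0.08,0],[0,0,0.052],1]]}}

```text
time: 34.4
ee_pos: [0.5098, -0.181, 0.1491]
tcp_rot: [-179.9, -0.1, 95.5]
wrist_force: [-0.3, 0.5, -1.9]
opening: 0.0086
```

Run:
```python
from h import *
st()
s=np.array([.5189,-.2228]);f=np.array([np.cos(np.radians(5.7)),np.sin(np.radians(5.7))])
plan((*(s-.123*f),.0656,95.7),(*(s-.04*f),.0656,95.7))
```

```text
34.4 pos [ 0.5098 -0.181   0.1491] rot [-1.7993e+02 -5.0000e-02  9.5550e+01] q [-19.6   2.9  -1.2  86.    0.  -25.1] F [-0.3  0.5 -1.9] T [0.02 0.05 0.01] op 0.0086
(np.float64(0.3965081648947692), np.float64(-0.2350163292184676), 0.0656, 95.7) -> [-0.1431, -0.3931, 0.2785] [-0.0004, -0.0003, -0.0008]
(np.float64(0.479097777201551), np.float64(-0.22677278998974557), 0.0656, 95.7) -> [-0.1424, -0.1165, 0.2782] [-0.0004, -0.0003, -0.0008]
```

Emit:
{"name": "send_rows", "arguments": {"plan": [[[-0.05,-0.13,0],[0,0,-0.001],1],[[-0.1,-0.26,0],[0,0,-0.001],1],[[-0.143,-0.393,0],[0,0,-0.001],1],[[-0.143,-0.393,0.1],[0,0,-0.001],1],[[-0.143,-0.393,0.2],[0,0,-0.001],1],[[-0.143,-0.393,0.278],[0,0,-0.001],1],[[-0.143,-0.393,0.278],[0,0,-0.001],1],[[-0.143,-0.393,0.278],[0,0,-0.001],1]]}}

```text
time: 35.2
ee_pos: [0.397, -0.2347, 0.0669]
tcp_rot: [180.0, -0.0, 95.8]
wrist_force: [0.1, 1.2, -1.8]
opening: 0.0084
```

Run:
```python
from h import *
st()
s=np.array([.5189,-.2228]);f=np.array([np.cos(np.radians(5.7)),np.sin(np.radians(5.7))])
plan((*(s-.06*f),.0653,95.7),(*(s-.0465*f),.0653,95.7))
```

```text
35.2 pos [ 0.397  -0.2347  0.0669] rot [ 1.800e+02 -1.000e-02  9.583e+01] q [-30.6  -7.2 -20.1  77.1   0.  -36.4] F [ 0.1  1.2 -1.8] T [0.04 0.05 0.03] op 0.0084
(np.float64(0.45919666580232643), np.float64(-0.22875918498461834), 0.0653, 95.7) -> [-0.0014, 0.2081, 0.0055] [0.0, -0.0, 0.0007]
(np.float64(0.472629915996803), np.float64(-0.22741836836307922), 0.0653, 95.7) -> [-0.0015, 0.2531, 0.0055] [0.0, -0.0, 0.0007]
```

Emit:
{"name": "send_rows", "arguments": {"plan": [[[0,0.03,0.004],[0,0,0],1],[[-0.001,0.06,0.004],[0,0,0],1],[[-0.001,0.09,0.004],[0,0,0],1],[[-0.001,0.12,0.004],[0,0,0],1],[[-0.001,0.15,0.004],[0,0,0],1],[[-0.001,0.165,0.004],[0,0,0],1],[[-0.001,0.165,0.004],[0,0,0],1]]}}

```text
time: 35.9
ee_pos: [0.4467, -0.2309, 0.0649]
tcp_rot: [-180.0, -0.0, 95.8]
wrist_force: [-0.2, -0.9, -2.9]
opening: 0.0081
```

Emit:
{"name": "send_rows", "arguments": {"plan": [[[0,0.025,0],[0,0,0],1],[[0,0.05,0],[0,0,0],1],[[0,0.07,0],[0,0,0],1],[[0,0.085,0],[0,0,0],1],[[0,0.089,0],[0,0,0],1],[[0,0.089,0],[0,0,0],1],[[0,0.089,0],[0,0,0],1]]}}

```text
time: 36.6
ee_pos: [0.4726, -0.2284, 0.0651]
tcp_rot: [-180.0, -0.0, 95.7]
wrist_force: [-0.1, -0.2, -2.3]
opening: 0.0086
```

Run:
```python
from h import *
st()
im=camera('scene');cv2.imwrite('pics/s14.png',cv2.resize(im[144:214,254:354],(800,560),interpolation=cv2.INTER_CUBIC))
```

```text
36.6 pos [ 0.4726 -0.2284  0.0651] rot [-179.99   -0.     95.74] q [-25.8   1.6 -11.8  76.6  -0.  -31.5] F [-0.1 -0.2 -2.3] T [0.05 0.05 0.03] op 0.0086
```

View pics/s14.png

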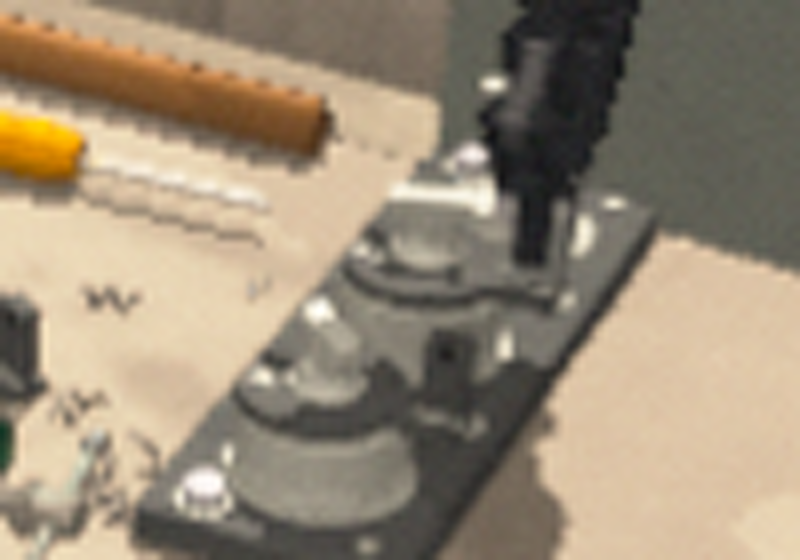

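Washer A is under nut 2, flush over the collar. I'll lower it, release it and move to nut 2.

Emit:
{"name": "send_rows", "arguments": {"plan": [[[0,0.003,0.003],[0,0,0],1],[[0,0.003,0.005],[0,0,0],1],[[0,0.003,0.005],[0,0,0],1],[[0,0.003,0.005],[0,0,0],0.5],[[0,0.003,0.005],[0,0,0],0.5],[[0,0.003,0.005],[0,0,0],0.5],[[0,0.003,0.005],[0,0,0],0.5],[[0,0.003,-0.1],[0,0,0],0.5],[[0,0.003,-0.2],[0,0,0],0.4],[[0,0.003,-0.3],[0,0,0],0.4]]}}

```text
time: 37.65
ee_pos: [0.4735, -0.2282, 0.156]
tcp_rot: [-180.0, -0.0, 95.7]
wrist_force: [-0.3, 0.2, 0.2]
opening: 0.0253
```

Emit:
{"name": "send_rows", "arguments": {"plan": [[[0,0,0],[0,0,-0.04],0.3],[[0,0,0],[0,0,-0.08],0.3],[[0,0,0],[0,0,-0.113],0.3],[[0,0,0],[0,0,-0.113],0.3]]}}

```text
time: 38.05
ee_pos: [0.4737, -0.2283, 0.1551]
tcp_rot: [180.0, 0.0, 116.2]
wrist_force: [-0.3, -0.8, 0.6]
opening: 0.0298
```

Run:
```python
from h import *
st();im=camera('wrist');cv2.imwrite('pics/w15.png',im);K=get_calibration('wrist')
print(proj(K,(.5189,-.2226,.086)))
plan((.5189,-.2226,.15,116),(.5189,-.2226,.0755,116))
u,v=proj(K,(.5189,-.2226,.086)).astype(int);g=im.min(2)
print('\n'.join(''.join('#' if x>215 else '+' if x>185 else '-' if x>150 else '.' for x in r) for r in g[v-34:v+34:2,u-34:u+34]))
```

```text
38.05 pos [ 0.4737 -0.2283  0.1551] rot [179.99   0.   116.16] q [-25.7   0.8  -2.7  86.5   0.  -51.9] F [-0.3 -0.8  0.6] T [-0.    0.03  0.02] op 0.0298
[235.12354429 258.75782551]
(0.5189, -0.2226, 0.15, 116) -> [-0.049, 0.1438, 0.0167] [0.0, -0.0, -0.0002]
(0.5189, -0.2226, 0.0755, 116) -> [-0.0491, 0.1438, 0.2651] [0.0, -0.0, -0.0002]
....................................................................
....................................................................
............................-++++++++++.............................
.........................-++++++++-+-...............................
.......................+++++-.......................................
.......................#+--.........................................
.......................+-...........................................
.......................--##--+++++++++++--...-......-...............
.......................-#+--#############+-..--.....-...............
.......................####-#############+-..-.-.....-..............
.......................####-####-########+-.....--..--..............

[... 886 characters left out ...]
..........
.......................--..++##+########+-..........................
.......................----+############+-..........................
.......................-----+##########++-..........................
......................---------++++-+++--...........................
......................---------------------------...................
......................--------------------------------..............
.....................---------------------------------------........
.....................---------------------------------------------..
....................------------------------------------------------
....................------------------------------------------------
```

Wing 2 is aligned with the tool, vertical in the image and centred on the predicted stud. I'll descend, grip and turn.

Emit:
{"name": "send_rows", "arguments": {"plan": [[[-0.049,0.144,0],[0,0,0],0.3],[[-0.049,0.144,0],[0,0,0],0.3],[[-0.049,0.144,0.1],[0,0,0],0.3],[[-0.049,0.144,0.2],[0,0,0],0.3],[[-0.049,0.144,0.25],[0,0,0],0.3],[[-0.049,0.144,0.265],[0,0,0],0.3],[[-0.049,0.144,0.265],[0,0,0],0.3]]}}

```text
time: 38.8
ee_pos: [0.5188, -0.2225, 0.0759]
tcp_rot: [-180.0, -0.0, 116.0]
wrist_force: [-0.1, -0.0, -0.3]
opening: 0.0295
```

Emit:
{"name": "send_rows", "arguments": {"plan": [[[0,0,0],[0,0,0],1],[[0,0,0],[0,0,0],1],[[0,0,0],[0,0,0],1],[[0,0,0],[0,0,0],1],[[0,0,0],[0,0,0],1]], "force": 60}}

```text
time: 39.3
ee_pos: [0.519, -0.2218, 0.0775]
tcp_rot: [179.9, -0.0, 116.1]
wrist_force: [-4.5, 6.1, 6.1]
opening: 0.0101
```

Run:
```python
from h import *
st()
```

```text
39.3 pos [ 0.519  -0.2218  0.0775] rot [ 1.7991e+02 -3.0000e-02  1.1609e+02] q [-23.2   6.7  -5.1  78.2   0.1 -49.3] F [-4.5  6.1  6.1] T [1.21 0.93 0.03] op 0.0101
```

Emit:
{"name": "send_rows", "arguments": {"plan": [[[0,0,0],[0,0,0.02],1],[[0,0,0.002],[0,0,0.06],1],[[0,0,0.003],[0,0,0.1],1],[[0,0,0.005],[0,0,0.14],1],[[0,0,0.006],[0,0,0.18],1],[[0,0,0.007],[0,0,0.22],1],[[0,0,0.008],[0,0,0.25],1],[[0,0,0.01],[0,0,0.28],1],[[0,0,0.01],[0,0,0.28],1]]}}

```text
time: 40.2
ee_pos: [0.5189, -0.2221, 0.0746]
tcp_rot: [180.0, -0.0, 65.5]
wrist_force: [-4.5, 5.4, 6.6]
opening: 0.0101
```

Emit:
{"name": "send_rows", "arguments": {"plan": [[[0,0,0.001],[0,0,0.02],1],[[0,0,0.001],[0,0,0.04],1],[[0,0,0.002],[0,0,0.055],1],[[0,0,0.002],[0,0,0.07],1],[[0,0,0.002],[0,0,0.07],1]], "force": 90}}

```text
time: 40.7
ee_pos: [0.5189, -0.2221, 0.0744]
tcp_rot: [180.0, -0.0, 53.0]
wrist_force: [-5.6, 4.2, 9.7]
opening: 0.0092
```

Emit:
{"name": "send_rows", "arguments": {"plan": [[[0,0,0],[0,0,0.01],1],[[0,0,0],[0,0,0.02],1],[[0,0,0],[0,0,0.02],1],[[0,0,0],[0,0,0.02],1]]}}

```text
time: 41.1
ee_pos: [0.5189, -0.2221, 0.0744]
tcp_rot: [180.0, -0.0, 49.6]
wrist_force: [-6.2, 3.2, 9.0]
opening: 0.009
```

Run:
```python
from h import *
st()
```

```text
41.1 pos [ 0.5189 -0.2221  0.0744] rot [ 1.7995e+02 -4.0000e-02  4.9580e+01] q [-23.2   6.7  -5.4  77.8   0.   17.2] F [-6.2  3.2  9. ] T [0.84 1.52 1.27] op 0.009
```

Emit:
{"name": "send_rows", "arguments": {"plan": [[[0,0,0],[0,0,0],0.3],[[0,0,0],[0,0,0],0.3],[[0,0,0],[0,0,0],0.3],[[0,0,-0.05],[0,0,0],0.3],[[0,0,-0.15],[0,0,0],0.3],[[0,0,-0.3],[0,0,0],0.3],[[0,0,-0.45],[0,0,0],0],[[0,0,-0.6],[0,0,0],-1],[[0,0,-0.6],[0,0,0],-1],[[0,0,-0.6],[0,0,0],-1]]}}

```text
time: 42.1
ee_pos: [0.5194, -0.2228, 0.2541]
tcp_rot: [179.8, -0.1, 49.5]
wrist_force: [0.2, 0.3, -0.7]
opening: 0.0834
```

Run:
```python
from h import *
st();im=camera('wrist');K=get_calibration('wrist')
g=im.min(2);yaw=sensors.get_obs()['tcp_rot'][2]
for n,X in(('nut1',(.508,-.1135,.082)),('nut2',(.5189,-.2226,.082))):
    u,v=proj(K,X).astype(int);b=blob((g>205).astype(np.uint8),u,v,14)
    P=np.array([unproj(K,p,.083)[:2] for p in np.argwhere(b)[:,::-1]]);c,(w,h),a=cv2.minAreaRect((P*1e4).astype(np.float32))
    ev,V=np.linalg.eigh(np.cov(P.T));d=V[:,1]*np.sign(V[0,1])
    print(n,P.mean(0),len(P),w,h,a,'angle rel fixture',np.degrees(np.arctan2(d[1],d[0]))-5.7)
cv2.imwrite('pics/w16.png',im);s=camera('scene')
a=cv2.resize(im[60:260,140:400],(520,400),interpolation=cv2.INTER_CUBIC);b=cv2.resize(s[150:215,250:340],(280,202),interpolation=cv2.INTER_CUBIC)
o=np.zeros((400,800,3),np.uint8);o[:,:520]=a;o[:202,520:]=b;cv2.imwrite('pics/f.png',o)
```

```text
42.1 pos [ 0.5194 -0.2228  0.2541] rot [ 1.7983e+02 -5.0000e-02  4.9470e+01] q [-23.2   7.5  15.4  97.7  -0.   17.3] F [ 0.2  0.3 -0.7] T [-0.03  0.03 -0.04] op 0.0834
nut1 [ 0.50577588 -0.12567932] 5 9.13198471069336 18.163925170898438 53.25835037231445 angle rel fixture -21.439992600588116
nut2 [ 0.51777716 -0.22262578] 209 75.44996643066406 275.40850830078125 53.90467834472656 angle rel fixture -41.55208361120597
```

View pics/f.png

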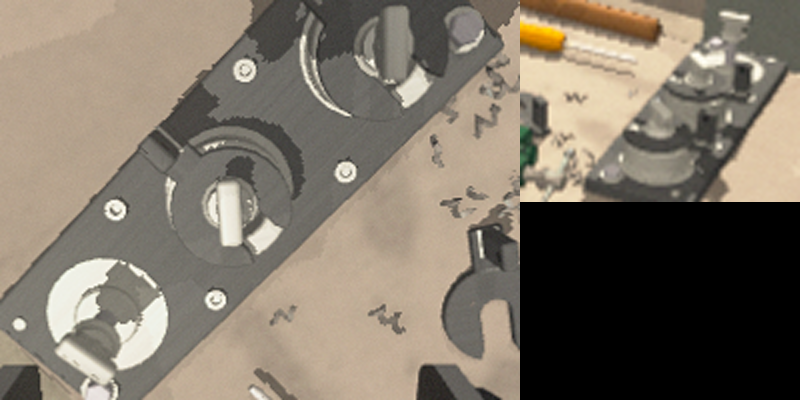

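```bash
python3 -c "
from h import *
bot.job_done();st()"
```

```text
the job is handed in; nothing more can be done
the job is handed in; nothing more can be done
```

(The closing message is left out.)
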